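# Clear the espresso pile

## Robot

A 6-joint arm with a two-finger parallel gripper is mounted at the origin on a cart in front of the work surface, level with it; the furniture and walls round the work are solid. World frame = base frame: x ahead of the robot, y to its left, z up, the work surface at z = 0. Lengths are in m, angles in rad, forces in N, time in s.
With the tool pointing down it reaches from about 0.3 to 0.95 m from the base axis. Payload 3.1 kg.
Tool frame: the origin (TCP) lies at the very end of the fingers, on their centre line; the grasp point (between the pads) lies 19 mm behind it; z points along the fingers, y is the line along which they close (so a half turn about z gives the same grasp; the last joint's range is limited). The gripper opens to 85 mm and grips with 20 to 120 N. Pads are 22 mm wide; open, the fingers measure 114 mm over their backs; the gripper's body (76 mm by 85 mm) begins 54 mm behind the grasp point. The pads swing forward as they close: fully open they stand 13 mm farther back than shut.
Start: joints at [-1.357, 0.308, 1.634, -0, 1.2, -0.07], TCP at [0.175, -0.6, 0.231] pointing down, gripper open.
Joint ranges: [-3.06, 3.06], [-0.79, 1.96], [0.05, 2.63], [-1.19, 4.34], [0.05, 2.64], [-2.94, 2.94]. Speed limits (rad/s): [2.79, 2.79, 3.14, 3.14, 3.14, 3.14].

## Interface

Orientations are given as a rotation vector (axis times angle).
In Python, from cell import * gives the robot as it stands.
- The arm moves only by the tool servo_tool, never from a script. Its argument "motion" is a list of rows, each a list of 3 entries, a list of its own where there are three numbers: the shift along the world's x, y, z normalised to -1 to 1, where 1 is 150 mm, then the turn about the world's z normalised to -1 to 1, where 1 is 180 degrees, then the opening, from -1 (shut) to 1 (fully open). In form: [[[tx, ty, tz], spin, grip], ...]. A call has exactly 10 rows; each row shifts and turns the commanded pose from where the row before left it; what a row does not reach is not made up. A row lasts 1/8 s, in which the tool goes at most 62.5 mm and 10.7 degrees, less where a joint would pass 70% of its speed; a pose out of reach is approached as far as the arm can. A call with a number of a shift or a turn outside -1 to 1 is refused whole. A call with a gripper value outside its range is refused whole. The fingers move at their own pace and stop on an object; "force" is the grip in N (left out, the last holds). Time passes only in rows, so rows that do not move let the fingers close, or fill a call up. It gives the time, the measured TCP pose, the force, the opening and the grip force at its end, in the units of the state.
- read_state(): the state, without advancing time (a new reading comes with each control period).
- grab_frame(name): name is "scene" or "top" or "wrist"; returns the picture (384x512x3 uint8, blue, green, red); there is no depth.
- camera_info(name): a dict with "fx", "fy", "cx", "cy" (pixels), "view" (4x4, takes a point from world to camera coordinates). Camera axes: x right, y up, looking along -z (the intrinsics and any distortion apply to the point x, -y, -z); pixel columns grow to the right and rows downward; lengths in m; the calibration is good to about 2 mm. A picture is of the moment at which its call begins: read the wrist's pose just before it. camera_info takes no time and is no camera call; for the wrist camera it gives the pose at the moment of the call.
- close_job(): hands the job in; it is judged then, once.
The state is a dict: "t": time; "q": joint angles; "dq": joint speeds; "joint_efforts": joint torques, N m; "tcp_pos": TCP position; "orientation": TCP orientation; "ft_force": force on the tool from outside, world axes, zero at the start; "torque": the same for the moment, N m; "gripper_width": finger opening in m; "grasp_force": force on a finger pad.
Only numpy, scipy, OpenCV 4.12 (cv2) and the standard library are available. Lean on these libraries where they do the work, as an engineer would, in place of code of your own. Each camera call takes 0.05 s, during which the arm holds its last target. There are 200 camera calls.

## Task

The espresso tools were piled up on the black tamping mat while the worktop was wiped. Take the pile apart and put each thing in its own place: the tamper upright in the round well of its wooden stand, the steel dosing cup upright in the middle of the little scale's platform, the dosing ring over its peg and down on the wooden base, and the portafilter in the wooden cradle, with its head flat in the round seat and its handle in the saddle. The portafilter is filled with ground coffee, so keep it level all the way.

Things in the scene. Friction and masses are not known exactly. Their poses are not given: they have to be found in the camera images.
- tamper: espresso tamper, top of the pile, 95 mm high, 0.3 kg: steel foot disc 49 mm across and 13 mm high, thin neck, dark wooden knob 33 mm across from 54 to 86 mm height. Origin: centre of the foot's underside; z up. At the start it stands in the dosing cup on its floor; its top 39 mm stand out above the cup's rim.
- dosing_cup: plain open steel cup without handle, 59 mm outside diameter, 60 mm high, wall 2 mm, floor 4 mm, 0.12 kg. Origin: centre of the underside; z up. At the start it stands inside the dosing ring (its lowest 17 mm are hidden in the ring's collar), with the tamper in it.
- dosing_ring: aluminium dosing ring, 28 mm high, open through, 0.1 kg. Collar from 7 to 28 mm height: 69 mm outside, 63 mm inside diameter (ledge at 11 mm). Below it a spigot 52 mm outside, 44 mm inside diameter. Origin: centre of the spigot's underside; z up. At the start the spigot sits in the portafilter's mouth, the collar's underside on the head's rim.
- portafilter: 0.6 kg. Round steel head 68 mm across, 40 mm high, with two side ears (82 mm over them); from it along its own -x run level a bare round neck 16 mm thick (34 to 79 mm from the head's centre) and a black handle 24 to 29 mm thick, to 194 mm; axis 26 mm above the head's underside. Balance point on the neck, 60 mm from the head's centre. Origin: centre of the head's underside; z up.
- tamper_stand: place of the tamper: dark wooden block 88x88x22 mm with one round well in its top, 58 mm across and 12 mm deep, rubber floor 10 mm above the underside. It stands on the pale wooden board over the hob (board top 40 mm above the worktop). Origin: centre of the underside, below the well's centre.
- scale: place of the dosing cup: flat black coffee scale 128x100 mm with a steel platform 88x92 mm whose top is 22 mm above the underside. It stands on the pale board. Origin: on the underside, below the platform's centre; the dark display lies towards its own -x.
- ring_peg: place of the dosing ring: round dark wooden base, 88 mm across and 12 mm high, with an upright steel peg 34 mm across in its middle, tapered top 48 mm above the underside. It stands on the pale board. Origin: centre of the underside.
- cradle: place of the portafilter, on the worktop: dark wooden block 92x96x14 mm with a round seat 76 mm across, 8 mm deep (floor 6 mm above the underside), joined by a low bar to a saddle for the handle, 97 mm from the seat's centre along its own -x (18 mm long, 36 mm between cheeks, 36 mm high). Origin: underside, below the seat's centre. The portafilter's x goes along the cradle's x.
- tamping_mat: fixed black rubber mat 170x112x8 mm on the worktop, under the pile at the start: the portafilter's head stands on its top, the handle lies in its rubber saddle, 97 mm from the head's centre along -x (18 mm long, 46 mm wide, 36 mm high). Origin: underside, below the head's centre. A wooden rail of the wall units hangs 0.5 m up, about 0.1 m behind the mat's head end: keep the wrist clear of it.
Not all that is in view belongs to the job. What is shaped like the tamper but orange or red is not meant.

How it is judged:
By the outcome, as a careful person would: the job done as asked, in the order asked, and still so for the second after the job is handed in, with the robot touching nothing.
It also fails if it takes over 115 s, if anything falls off the work surface, if the arm or the gripper's body presses on something with over 40 N, if the wrist force passes 120 N, or if a joint passes its speed limit or range.

## Working session

There is one attempt and no reset: what is moved stays moved. The work goes in short steps, Python scripts to look and compute and a tool call to move; the robot and the scene stay as the last step left them, time stands still between calls to the robot, and variables do not carry over. Pictures are saved under pics/ and viewed, at most 14 in all, crops included, and the job is handed in when it is done.

Besides the shell and the picture viewer there is one more tool, called by a JSON object that holds its "fn" and its "kwargs", one argument or row to a line. servo_tool: Moves the arm, as the interface text tells. Its arguments: {"type":"object","properties":{"motion":{"type":"array"},"force":{"type":"number"}},"required":["motion"]}

```bash
mkdir -p pics; ls; python3 - <<'E'
from cell import *
import cv2
s=read_state();print(s)
for n in("scene","top"):
    cv2.imwrite(f"pics/{n}0.png",grab_frame(n)); c=camera_info(n); print(n,c)
print(camera_info("wrist"))
a=cv2.imread("pics/scene0.png");b=cv2.imread("pics/top0.png")
E
```

```text
pics
{'t': 0.0, 'q': array([-1.35665567e+00,  3.08982669e-01,  1.63517737e+00,  1.72721849e-05,
        1.19974036e+00, -6.96866799e-02]), 'dq': array([ 3.85842480e-04, -8.32707172e-05,  8.72516101e-04,  2.36635745e-04,
        4.65085011e-05, -7.70396815e-04]), 'joint_efforts': array([ 6.36645709e-04, -4.15255237e+01, -2.76664567e+01, -1.06207540e-04,
        1.01886495e-02,  1.40169615e-06]), 'tcp_pos': array([ 0.17483056, -0.59918845,  0.23006539]), 'orientation': array([-3.10773232e+00, -4.44004484e-01,  2.36214474e-04]), 'ft_force': array([0.53540146, 0.16803237, 0.24694739]), 'torque': array([-0.04691989,  0.01381664,  0.00467591]), 'grasp_force': 0.0, 'gripper_width': 0.0852206036317065}
scene {'fx': 422.74429786560967, 'fy': 422.74429786560967, 'cx': 256.52813061162914, 'cy': 188.0536404526167, 'view': array([[-0.70247717, -0.71158811,  0.01296881,  0.47379911],
       [ 0.53900375, -0.52002642,  0.66260658, -0.20952471],
       [-0.46475884,  0.47245623,  0.74885535, -1.58066679],
       [ 0.        ,  0.        ,  0.        ,  1.        ]])}
top {'fx': 452.41878251500805, 'fy': 452.41878251500805, 'cx': 258.94786756724636, 'cy': 199.06439622263196, 'view': array([[-0.10817565, -0.99411758, -0.00531606,  0.19699595],
       [ 0.95285614, -0.10520765,  0.28459889, -0.45529155],
       [-0.28348405,  0.02572123,  0.95863195, -1.54267038],
       [ 0.        ,  0.        ,  0.        ,  1.        ]])}
{'fx': 267.3261591049018, 'fy': 267.3261591049018, 'cx': 255.34921257196825, 'cy': 189.20570386506287, 'view': array([[ 0.28004958, -0.95998129, -0.00285514, -0.62281664],
       [ 0.92175936,  0.26972786, -0.27857956,  0.03461401],
       [ 0.26820127,  0.07538433,  0.96040891, -0.37888532],
       [ 0.        ,  0.        ,  0.        ,  1.        ]])}
```

View pics/scene0.png

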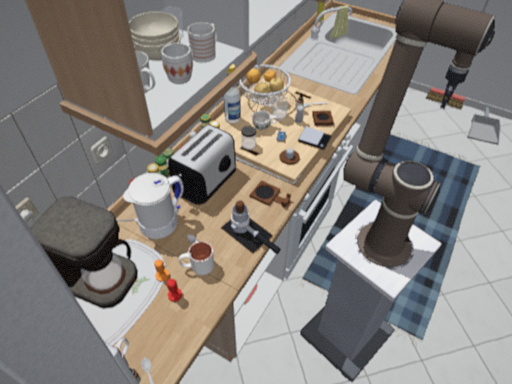

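View pics/top0.png

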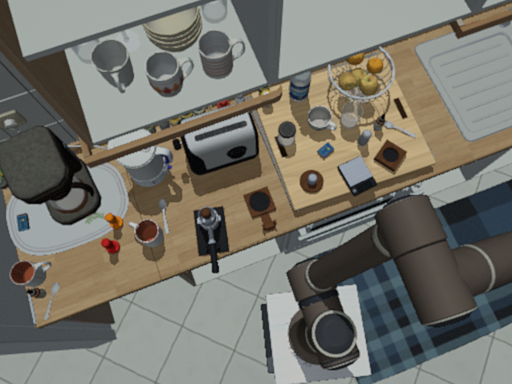

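The pile stands on the black mat: knob at (207,214) in top and (239,208) in scene. In top, the cradle is at (261,203), the ring peg (312,181), the scale (357,175) and the stand (390,155). Candidates for the tamper are the dark knob (207,214), the orange one (114,222) and the red one (110,246). I choose the dark knob and check it in a crop.

```bash
python3 - <<'E'
import cv2
b=cv2.imread("pics/top0.png")
cv2.imwrite("pics/c1.png",cv2.resize(b[120:280,185:295],None,fx=5*.72,fy=5*.72,interpolation=cv2.INTER_CUBIC))
cv2.imwrite("pics/c2.png",cv2.resize(b[125:215,290:420],None,fx=6,fy=6,interpolation=cv2.INTER_CUBIC))
E
```

```text
(no output)
```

View pics/c1.png

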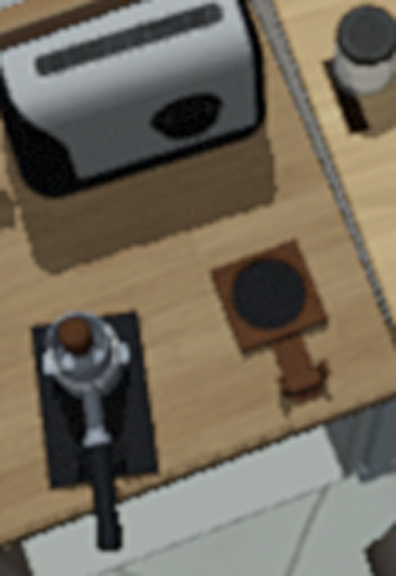

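View pics/c2.png

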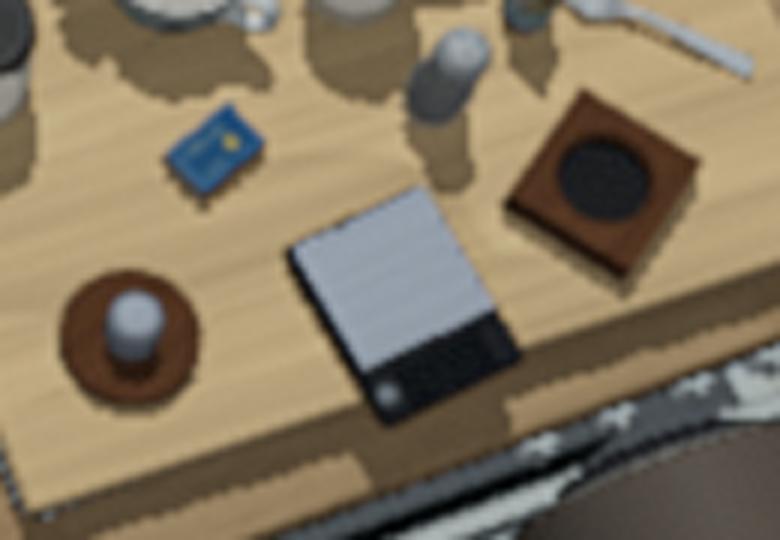

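```bash
cat > h.py <<'E'
import numpy as np, cv2
from cell import *
def ray(name,uv,info=None):
    c=info or camera_info(name); R=c["view"][:3,:3]; t=c["view"][:3,3]
    d=np.array([(uv[0]-c["cx"])/c["fx"],-(uv[1]-c["cy"])/c["fy"],-1.])
    return -R.T@t, R.T@d
def cast(name,uv,z,info=None):
    o,d=ray(name,uv,info); return o+d*(z-o[2])/d[2]
def proj(name,p,info=None):
    c=info or camera_info(name); q=c["view"][:3,:3]@np.asarray(p)+c["view"][:3,3]
    return np.array([c["cx"]-c["fx"]*q[0]/q[2],c["cy"]+c["fy"]*q[1]/q[2]])
def fitcircle(P):
    A=np.c_[2*P[:,:2],np.ones(len(P))]; s=np.linalg.lstsq(A,(P[:,:2]**2).sum(1),rcond=None)[0]
    return s[:2],np.sqrt(s[2]+s[:2]@s[:2])
E
python3 - <<'E'
from h import *
b=cv2.imread("pics/top0.png"); hsv=cv2.cvtColor(b,cv2.COLOR_BGR2HSV)
def comp(m,box,seed=None):
    k=np.zeros_like(m);x0,y0,x1,y1=box;k[y0:y1,x0:x1]=m[y0:y1,x0:x1]
    cs=cv2.findContours(k,cv2.RETR_EXTERNAL,cv2.CHAIN_APPROX_NONE)[0]
    return max(cs,key=cv2.contourArea)[:,0].astype(float)
black=((hsv[...,2]<70)&(hsv[...,1]<110)).astype(np.uint8)
def pts(c,z): return np.array([cast("top",u,z) for u in c])
for n,box,z in(("cradle seat",(245,190,275,212),.014),("well",(380,145,400,163),.062)):
    c=comp(black,box); xy,r=fitcircle(pts(c,z)); print(n,xy,r,len(c))
brown=((hsv[...,0]<14)&(hsv[...,1]>100)&(hsv[...,2]<140)).astype(np.uint8)
c=comp(brown,(298,168,326,195)); xy,r=fitcircle(pts(c,.048));print("base",xy,r,cv2.minEnclosingCircle(c.astype(np.float32)))
C1=lambda u,v:(185+u/3.6,120+v/3.6); C2=lambda u,v:(290+u/6,125+v/6)
print("peg top",cast("top",C2(135,312),.088), "seat",cast("top",C1(270,294),.014),"saddle",cast("top",C1(303,378),.036))
q=[cast("top",C2(*p),.062) for p in((290,250),(420,188),(495,305),(365,372))]
print("scale",np.mean(q,0),[np.linalg.norm(q[i]-q[i-1]) for i in range(4)],(q[0]+q[1]-q[2]-q[3]))
q=[cast("top",C2(*p),.062) for p in((585,92),(700,160),(625,265),(507,202))]
print("stand",np.mean(q,0),[np.linalg.norm(q[i]-q[i-1]) for i in range(4)])
print("well",cast("top",C2(605,178),.062))
q=[cast("top",C1(*p),.008) for p in((33,325),(136,312),(158,472),(50,488))]
print("mat",np.mean(q,0),[np.linalg.norm(q[i]-q[i-1]) for i in range(4)],(q[0]+q[1]-q[2]-q[3]))
q=[cast("top",C1(*p),.014) for p in((212,270),(295,241),(326,324),(245,350))]
print("cradle",np.mean(q,0),[np.linalg.norm(q[i]-q[i-1]) for i in range(4)],(q[0]+q[1]-q[2]-q[3]))
print("knob",cast("top",C1(75,333),.147),"cup/ring", "neck",cast("top",C1(93,405),.034),"handle end",cast("top",C1(110,545),.034))
E
```

```text
cradle seat [0.48064298 0.14472557] 0.03531546306035418 54
well [ 0.59093767 -0.35015157] 0.025163468266085925 38
base [ 0.52748222 -0.0512977 ] 0.039447958331297495 ((311.3155212402344, 181.0631103515625), 11.114988327026367)
peg top [ 0.52822943 -0.05141551  0.088     ] seat [0.47929045 0.14204568 0.014     ] saddle [0.38318608 0.11960782 0.036     ]
scale [ 0.541237   -0.21327465  0.062     ] [np.float64(0.08805097831140586), np.float64(0.09076846478880808), np.float64(0.08588338617489802), np.float64(0.09118576968984)] [0.16163929 0.06423161 0.        ]
stand [ 0.59045647 -0.35264612  0.062     ] [np.float64(0.0901695865134475), np.float64(0.0806493498611466), np.float64(0.08568263314368099), np.float64(0.0797461263975529)]
well [ 0.59125051 -0.35326041  0.062     ]
mat [0.39209481 0.32946843 0.008     ] [np.float64(0.16875928830894477), np.float64(0.1055731421234269), np.float64(0.16678931194726965), np.float64(0.1078055924013224)] [0.33528727 0.01304796 0.        ]
cradle [0.4773294  0.14279636 0.014     ] [np.float64(0.0911886604956607), np.float64(0.09070646537429013), np.float64(0.09385060139451396), np.float64(0.08642257756129468)] [0.1791724  0.04601991 0.        ]
knob [0.4231894  0.33003221 0.147     ] cup/ring neck [0.37916976 0.32886055 0.034     ] handle end [0.23999457 0.32331747 0.034     ]
```

{"fn": "servo_tool", "kwargs": {
  "motion": [
    [[0.2,0.23,0.04],0,1],
    [[0.2,0.23,0.04],0,1],
    [[0.2,0.23,0.04],0,1],
    [[0.2,0.23,0.04],0,1],
    [[0.2,0.23,0.04],0,1],
    [[0.2,0.23,0.04],0,1],
    [[0.2,0.23,0.04],0,1],
    [[0.2,0.23,0.04],0,1],
    [[0.2,0.23,0.04],0,1],
    [[0.2,0.23,0.04],0,1]
  ]
}}

```text
t: 1.35
tcp_pos: [0.4755, -0.2536, 0.291]
orientation: [-3.11, -0.444, 0.001]
ft_force: [0.0, -0.5, -0.2]
gripper_width: 0.0853
grasp_force: 0.0
```

```bash
cat > snap.py <<'E'
import sys
from h import *
n=sys.argv[1]; cam=sys.argv[2] if len(sys.argv)>2 else "wrist"
s=read_state(); c=camera_info(cam); im=grab_frame(cam)
cv2.imwrite(f"pics/{n}.png",im); np.savez(f"pics/{n}.npz",**c)
print(s["t"],s["tcp_pos"].round(4),s["orientation"].round(3))
E
python3 snap.py w1
```

```text
1.35 [ 0.4755 -0.2536  0.291 ] [-3.11e+00 -4.44e-01  1.00e-03]
```

View pics/w1.png

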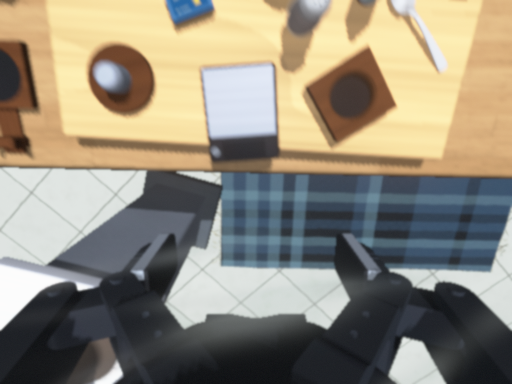

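{"fn": "servo_tool", "kwargs": {
  "motion": [
    [[-0.05,0.3,0.0],-0.014,1],
    [[-0.05,0.3,0.0],-0.014,1],
    [[-0.05,0.3,0.0],-0.014,1],
    [[-0.05,0.3,0.0],-0.014,1],
    [[-0.05,0.3,0],-0.014,1],
    [[0,0.3,0],0,1],
    [[0,0.2,0],0,1],
    [[0,0,0],0,1],
    [[0,0,0],0,1],
    [[0,0,0],0,1]
  ]
}}

```text
t: 2.65
tcp_pos: [0.4375, 0.044, 0.2911]
orientation: [3.14, 0.098, -0.001]
ft_force: [0.1, -0.4, 0.6]
gripper_width: 0.0855
grasp_force: 0.0
```

```bash
python3 snap.py w2
```

```text
2.65 [0.4375 0.044  0.2911] [ 3.14e+00  9.80e-02 -1.00e-03]
```

View pics/w2.png

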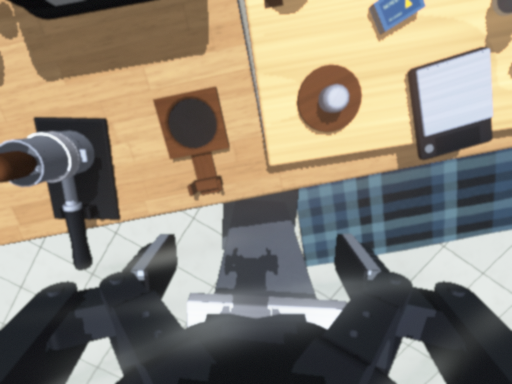

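w1 shows the scale (240,108), the stand's well (352,97) and the peg base (122,78). w2 shows the cradle seat (192,122), its saddle (206,187), the peg base (329,98) and the pile with the mat on the left (75,160). Next I measure these.

```bash
cat > m.py <<'E'
from h import *
def load(n): return cv2.imread(f"pics/{n}.png"),dict(np.load(f"pics/{n}.npz"))
def comp(m,box):
    k=np.zeros(m.shape,np.uint8);x0,y0,x1,y1=box;k[y0:y1,x0:x1]=m[y0:y1,x0:x1]
    return max(cv2.findContours(k,cv2.RETR_EXTERNAL,cv2.CHAIN_APPROX_NONE)[0],key=cv2.contourArea)[:,0].astype(np.float32)
def circ(n,m,box,z):
    im,c=load(n); u=comp(m,box); return fitcircle(np.array([cast("wrist",p,z,c) for p in u]))
def quad(n,m,box,z):
    im,c=load(n); q=cv2.boxPoints(cv2.minAreaRect(np.array([cast("wrist",p,z,c)[:2] for p in comp(m,box)],np.float32)*1000))/1000
    return q.mean(0),[np.linalg.norm(q[0]-q[1]),np.linalg.norm(q[1]-q[2])],[np.arctan2(*(q[1]-q[0])[::-1]),np.arctan2(*(q[2]-q[1])[::-1])]
def masks(im):
    h=cv2.cvtColor(im,cv2.COLOR_BGR2HSV); H,S,V=[h[...,i].astype(int) for i in range(3)]
    return dict(black=V<75, dark=(V<75)&(S<130),brown=(S>110)&(V<165)&(H<15), grey=(S<60)&(V>130))
E
python3 - <<'E'
from m import *
for n,L in(("w1",[("well","black",(325,68,375,122),.062,0),("scale","grey",(195,55,280,140),.062,1),("base","brown",(80,35,160,120),.052,0),("stand","brown",(300,40,400,150),.062,1)]),
 ("w2",[("seat","dark",(164,92,220,152),.014,0),("cradle","brown",(150,80,235,156),.014,1),("base","brown",(290,55,370,140),.052,0),("scale","grey",(410,45,500,140),.062,1),("saddle","brown",(185,176,226,200),.036,1)])):
    im,c=load(n); M=masks(im)
    for nm,k,box,z,q in L: print(n,nm,(quad if q else circ)(n,M[k],box,z))
    for nm,p,z in(("pegtop",(112,76) if n=="w1" else (336,96),.088),): print(nm,cast("wrist",p,z,c))
im,c=load("w2")
for u,z in(((192,122),.014),((204,170),.01),((206,184),.036)): print(cast("wrist",u,z,c))
for u in((36,118),(107,121),(119,219)): print("mat",cast("wrist",u,.008,c))
for u in((68,180),(73,206),(84,262)): print("pf",cast("wrist",u,.034,c))
for u in((57,155),(89,155)): print("ring",cast("wrist",u,.069,c))
E
```

```text
w1 well (array([ 0.59911059, -0.34720881]), np.float64(0.025122737583201653))
w1 scale (array([ 0.5507758 , -0.20927852], dtype=float32), [np.float32(0.09489996), np.float32(0.09116521)], [np.float32(-1.2171775), np.float32(0.35361838)])
w1 base (array([ 0.5338218 , -0.04979287]), np.float64(0.04148100172204888))
w1 stand (array([ 0.59745145, -0.34759346], dtype=float32), [np.float32(0.08992494), np.float32(0.08421649)], [np.float32(-0.7226316), np.float32(0.84816456)])
pegtop [ 0.53582642 -0.05635974  0.088     ]
w2 seat (array([0.4866342, 0.1454879]), np.float64(0.035984772866600276))
w2 cradle (array([0.4822655 , 0.14452136], dtype=float32), [np.float32(0.095733605), np.float32(0.0976177)], [np.float32(-1.3151579), np.float32(0.25563887)])
w2 base (array([ 0.53142448, -0.04829688]), np.float64(0.041909449504172594))
w2 scale (array([ 0.5480998 , -0.20996982], dtype=float32), [np.float32(0.09279923), np.float32(0.08927963)], [np.float32(-1.2162905), np.float32(0.3545052)])
w2 saddle (array([0.39654514, 0.12106127], dtype=float32), [np.float32(0.05255695), np.float32(0.029470071)], [np.float32(-1.4280928), np.float32(0.14270338)])
pegtop [ 0.53365388 -0.04728954  0.088     ]
[0.48807801 0.1448835  0.014     ]
[0.41377779 0.12674163 0.01      ]
[0.39787779 0.11872603 0.036     ]
mat [0.47876738 0.38542954 0.008     ]
mat [0.48108393 0.27695573 0.008     ]
mat [0.31860949 0.27145314 0.008     ]
pf [0.39039702 0.33104159 0.034     ]
pf [0.34802639 0.32878044 0.034     ]
pf [0.24794946 0.32304964 0.034     ]
ring [0.43549674 0.31665018 0.069     ]
ring [0.43823387 0.27299237 0.069     ]
```

```bash
python3 - <<'E'
from m import *
im=cv2.imread("pics/scene0.png");M=masks(im)
for nm,k,box,z in(("well","dark",(316,112,331,123),.062),("seat","dark",(254,184,276,200),.014),("base","brown",(276,145,303,168),.052)):
    u=comp(M[k],box); print(nm,fitcircle(np.array([cast("scene",p,z) for p in u])),u.mean(0),len(u))
for n in("scene","top"):
  for p in((.4806,.1447,.014),(.4866,.1455,.014),(.591,-.350,.062),(.599,-.347,.062)): print(n,proj(n,p).round(1))
b=cv2.imread("pics/scene0.png")
cv2.imwrite("pics/c3.png",cv2.resize(b[85:265,215:345],None,fx=4,fy=4*.8,interpolation=cv2.INTER_CUBIC))
E
```

```text
well (array([ 0.59522617, -0.35277404]), np.float64(0.023575395931297725)) [322.28 116.32] 25
seat (array([0.48322067, 0.144055  ]), np.float64(0.03413211218980153)) [264.13635 191.65909] 44
base (array([ 0.52647819, -0.04923669]), np.float64(0.034588862057956395)) [289.21817 157.65454] 55
scene [264.7 192.1]
scene [263.5 191.4]
scene [322.6 116.9]
scene [320.8 116.4]
top [259.2 201.4]
top [258.8 199.9]
top [390.  154.8]
top [388.7 152.9]
```

View pics/c3.png

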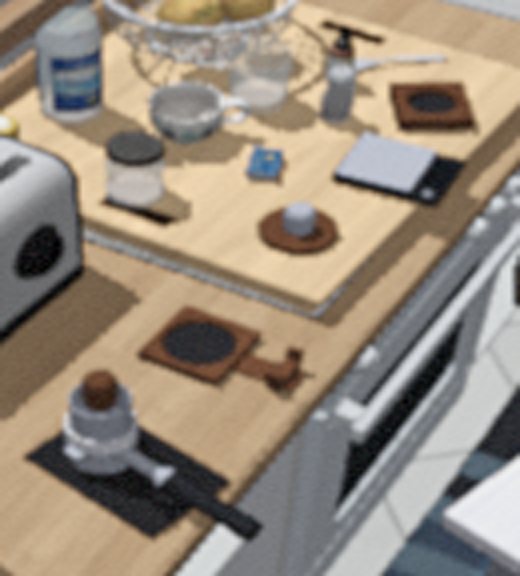

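Scene crop confirms the pile: dark knob at (100,388), steel cup, ring, handle to the lower right. The scene camera puts the stations between the top and wrist readings. I go to the pile and look closer.

{"fn": "servo_tool", "kwargs": {
  "motion": [
    [[-0.06,0.24,-0.02],0,1],
    [[-0.06,0.24,-0.02],0,1],
    [[-0.06,0.24,-0.02],0,1],
    [[-0.06,0.24,-0.02],0,1],
    [[-0.06,0.24,-0.02],0,1],
    [[-0.06,0.24,-0.02],0,1],
    [[-0.06,0.24,-0.02],0,1],
    [[-0.06,0.24,-0.02],0,1],
    [[0,0,0],0,1],
    [[0,0,0],0,1]
  ]
}}

```text
t: 3.95
tcp_pos: [0.3658, 0.3322, 0.267]
orientation: [3.139, 0.1, -0.0]
ft_force: [-0.2, -0.1, 0.6]
gripper_width: 0.0857
grasp_force: 0.0
```

```bash
python3 snap.py w3;python3 - <<'E'
from h import *
print(cast("scene",(239.6,205.9),.147),cast("top",(205.4,212.1),.147))
c=camera_info("wrist");s=read_state()
print(proj("wrist",s["tcp_pos"],c),-c["view"][:3,:3].T@c["view"][:3,3])
E
```

```text
3.95 [0.3658 0.3322 0.267 ] [ 3.139  0.1   -0.   ]
[0.41837102 0.34015123 0.147     ] [0.4247291 0.3313705 0.147    ]
[257.17664301 240.23284661] [0.43788162 0.33752443 0.40875391]
```

View pics/w3.png

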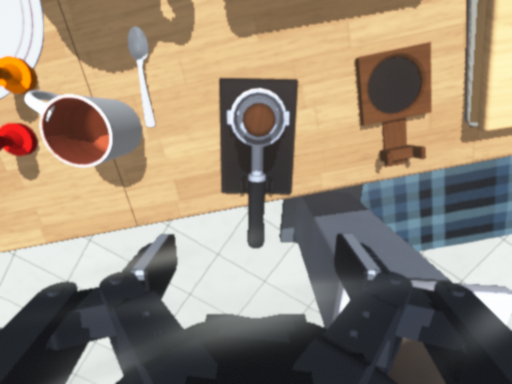

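w3 shows the knob at (259,119), concentric with the cup and ring. The handle ends at (257,245), the mat runs (220–298, 78–194), and the cradle seat is at (395,85).

```bash
python3 - <<'E'
from m import *
im,c=load("w3");M=masks(im)
print("knob",circ("w3",M["brown"],(238,98,282,140),.13), comp(M["brown"],(238,98,282,140)).mean(0))
print("seat",circ("w3",M["dark"],(362,48,428,122),.014)); print("cradle",quad("w3",M["brown"],(350,36,436,124),.014))
print("saddle", cast("wrist",(401.5,153),.036,c))
print("mat",quad("w3",M["dark"],(212,70,305,200),.008))
h=M["dark"]
for r in(200,215,230,243):
    x=np.where(h[r,235:280])[0]+235; print(r,x.min(),x.max(),cast("wrist",(x.mean(),r),.034,c))
for r in(150,160,168):
    x=np.where(~h[r,240:275])[0]+240; print(r,x.min(),x.max(),cast("wrist",(x.mean(),r),.034,c))
for u in((227,118),(292,118),(259,90)): print("ring",cast("wrist",u,.069,c))
E
```

```text
knob (array([0.43034308, 0.33404101]), np.float64(0.014486285150160256)) [258.54877 119.12195]
seat (array([0.4855334 , 0.14833433]), np.float64(0.035456686354751396))
cradle (array([0.4803055 , 0.14786166], dtype=float32), [np.float32(0.09850435), np.float32(0.099157356)], [np.float32(-1.3205209), np.float32(0.2502758)])
saddle [0.39518449 0.13054319 0.036     ]
mat (array([0.3930006 , 0.33256865], dtype=float32), [np.float32(0.10547334), np.float32(0.17542335)], [np.float32(-1.5237132), np.float32(0.047082994)])
200 249 263 [0.31260062 0.32887358 0.034     ]
215 249 261 [0.28881948 0.32885109 0.034     ]
230 257 262 [0.26475893 0.32044508 0.034     ]
243 258 261 [0.2428488  0.31895764 0.034     ]
150 251 262 [0.38624542 0.33290152 0.034     ]
160 251 262 [0.37214641 0.33198873 0.034     ]
168 251 262 [0.36065139 0.33124452 0.034     ]
ring [0.42793286 0.37204887 0.069     ]
ring [0.43299401 0.29238839 0.069     ]
ring [0.46267266 0.33500393 0.069     ]
```

{"fn": "servo_tool", "kwargs": {
  "motion": [
    [[0.21,0.005,-0.1],0,1],
    [[0.205,0,-0.1],0,1],
    [[0,0,-0.2],0,1],
    [[0,0,-0.2],0,1],
    [[0,0,-0.2],0,1],
    [[0,0,-0.15],0,1],
    [[0,0,-0.065],0,1],
    [[0,0,0],0,-1],
    [[0,0,0],0,-1],
    [[0,0,0],0,-1]
  ],
  "force": 50
}}

```text
t: 5.25
tcp_pos: [0.4286, 0.3341, 0.1163]
orientation: [-3.139, -0.101, -0.003]
ft_force: [-0.2, 0.2, 5.1]
gripper_width: 0.032
grasp_force: 11.1
```

{"fn": "servo_tool", "kwargs": {
  "motion": [
    [[0,0,0],0,-1],
    [[0,0,0],0,-1],
    [[0,0,0.1],0,-1],
    [[0,0,0.1],0,-1],
    [[0,0,0.15],0,-1],
    [[0,0,0.15],0,-1],
    [[0,0,0.1],0,-1],
    [[0,0,0],0,-1],
    [[0,0,0],0,-1],
    [[0,0,0],0,-1]
  ]
}}

```text
t: 6.5
tcp_pos: [0.4269, 0.3332, 0.2037]
orientation: [3.139, 0.1, -0.003]
ft_force: [0.3, 0.3, -4.2]
gripper_width: 0.0308
grasp_force: 50.0
```

```bash
python3 snap.py w4;python3 snap.py s4 scene; python3 - <<'E'
import cv2,numpy as np
a=cv2.imread("pics/w4.png");b=cv2.imread("pics/s4.png")[130:300,180:310]
cv2.imwrite("pics/v4.png",np.hstack([a[:,100:420],cv2.resize(b,(384*130//170,384),interpolation=cv2.INTER_CUBIC)]))
E
```

```text
6.5 [0.4269 0.3332 0.2037] [ 3.139e+00  1.000e-01 -3.000e-03]
6.55 [0.427  0.3333 0.2038] [ 3.139e+00  1.000e-01 -3.000e-03]
```

View pics/v4.png

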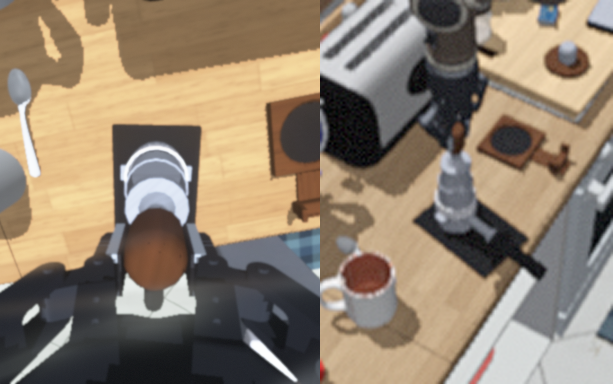

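```bash
python3 - <<'E'
from m import *
im,c=load("w4"); o=cv2.resize(im[100:300,190:320],None,fx=3,fy=3,interpolation=cv2.INTER_CUBIC)
P=lambda p:tuple(int(v) for v in (proj("wrist",p,c)-[190,100])*3)
for z,r,col in((.112,.0295,(0,255,0)),(.2,.0295,(0,0,255)),(.069,.0345,(255,0,0))):
    for a in np.arange(0,6.28,.15): cv2.circle(o,P((.427+r*np.cos(a),.333+r*np.sin(a),z)),1,col,-1)
cv2.imwrite("pics/v5.png",o)
E
```

```text
(no output)
```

View pics/v5.png

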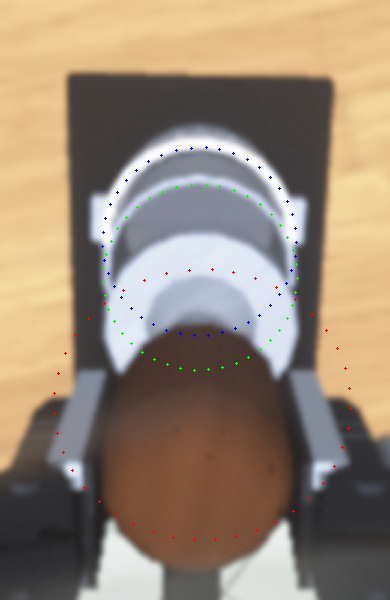

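Green (a cup left in place) fits the rim, so only the tamper came up. On to the stand.

{"fn": "servo_tool", "kwargs": {
  "motion": [
    [[0,-0.15,0.05],0,-1],
    [[0.03,-0.3,0.05],0,-1],
    [[0.03,-0.32,0.03],0,-1],
    [[0.03,-0.32,0.02],0,-1],
    [[0.03,-0.32,0],0,-1],
    [[0.03,-0.32,0],0,-1],
    [[0.03,-0.32,0],0,-1],
    [[0.03,-0.32,0],0,-1],
    [[0.03,-0.32,0],0,-1],
    [[0.03,-0.32,0],0,-1]
  ]
}}

```text
t: 7.85
tcp_pos: [0.4674, -0.1201, 0.2279]
orientation: [3.14, 0.099, 0.0]
ft_force: [0.8, 1.1, -2.8]
gripper_width: 0.0312
grasp_force: 50.4
```

{"fn": "servo_tool", "kwargs": {
  "motion": [
    [[0.05,-0.32,0],0,-1],
    [[0.06,-0.32,0],0,-1],
    [[0.07,-0.32,0],0,-1],
    [[0.08,-0.3,0],0,-1],
    [[0.06,-0.2,0],0,-1],
    [[0,0,0],0,-1],
    [[0,0,0],0,-1],
    [[0,0,0],0,-1],
    [[0,0,0],0,-1],
    [[0,0,0],0,-1]
  ]
}}

```text
t: 9.1
tcp_pos: [0.5163, -0.3362, 0.2278]
orientation: [3.14, 0.102, 0.0]
ft_force: [-0.4, -0.2, -3.7]
gripper_width: 0.0315
grasp_force: 50.5
```

```bash
python3 snap.py w5; python3 - <<'E'
from h import *
s=read_state();print(s["ft_force"],s["grasp_force"],proj("wrist",(.595,-.35,.062)))
E
```

```text
9.1 [ 0.5163 -0.3362  0.2278] [3.14  0.102 0.   ]
[-0.74988958 -1.08473892 -3.56810679] 50.52418235918594 [273.53451599 106.38458349]
```

View pics/w5.png

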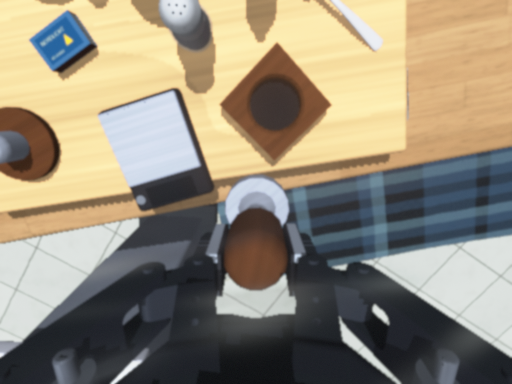

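w5 shows the well at (274,103), the scale to its left, and the held tamper with its foot at (257,200).

```bash
python3 - <<'E'
from m import *
im,c=load("w5");M=masks(im)
print("well",circ("w5",M["dark"],(243,70,305,133),.062),comp(M["dark"],(243,70,305,133)).mean(0))
print("stand",quad("w5",M["brown"],(215,38,335,155),.062))
print("scale",quad("w5",M["grey"],(95,80,205,184),.062))
print("base",circ("w5",M["brown"],(0,100,64,185),.052))
# foot: arc upper boundary, grey mask
g=M["grey"]|((im.max(2)>110)&(im.max(2).astype(int)-im.min(2)<45)); u=comp(g,(222,172,296,225))
t=u[(u[:,1]<215)&(u[:,1]>173)&(u[:,0]>223)&(u[:,0]<295)]
print(u.min(0),u.max(0))
for z in(.168,.181): 
    print("foot",z,fitcircle(np.array([cast("wrist",p,z,c) for p in t])))
E
```

```text
well (array([ 0.59767249, -0.3510661 ]), np.float64(0.026649204472320165)) [274.80142 103.25532]
stand (array([ 0.5965764 , -0.35142252], dtype=float32), [np.float32(0.08678866), np.float32(0.08678603)], [np.float32(-0.72342247), np.float32(0.84737504)])
scale (array([ 0.54865074, -0.21245506], dtype=float32), [np.float32(0.09235069), np.float32(0.08807699)], [np.float32(-1.2190565), np.float32(0.35173944)])
base (array([ 0.53174847, -0.06065235]), np.float64(0.03595819392811463))
[222. 174.] [295. 224.]
foot 0.168 (array([ 0.52493184, -0.33875526]), np.float64(0.020511702060546196))
foot 0.181 (array([ 0.5290182 , -0.33822534]), np.float64(0.019187151632444596))
```

```bash
python3 - <<'E'
from m import *
im,c=load("w5")
print(im[168:184,257].tolist())
print(cast("wrist",(257.5,176),.168,c), [cast("wrist",u,.175,c)[1] for u in((227,200),(288,200))], im[200,220:234].mean(1).round(),im[200,282:296].mean(1).round())
E
```

```text
[[155, 215, 242], [158, 218, 244], [157, 218, 244], [148, 206, 236], [132, 181, 218], [116, 150, 178], [112, 124, 139], [124, 119, 122], [138, 127, 124], [164, 150, 145], [203, 184, 176], [226, 209, 199], [231, 217, 206], [230, 215, 205], [230, 214, 204], [229, 214, 203]]
[ 0.54059284 -0.33513207  0.168     ] [np.float64(-0.3129249550851631), np.float64(-0.3595439135747903)] [146. 145. 141. 138. 140. 162. 195. 212. 217. 217. 216. 217. 216. 217.] [210. 210. 210. 210. 203. 178. 136. 108. 103. 104. 107. 116. 126. 131.]
```

{"fn": "servo_tool", "kwargs": {
  "motion": [
    [[0.15,-0.03,0],0,-1],
    [[0.2,-0.04,0],0,-1],
    [[0.16,-0.03,-0.1],0,-1],
    [[0,0,-0.2],0,-1],
    [[0,0,-0.2],0,-1],
    [[0,0,-0.12],0,-1],
    [[0,0,0],0,-1],
    [[0,0,0],0,-1],
    [[0,0,0],0,-1],
    [[0,0,0],0,-1]
  ]
}}

```text
t: 10.4
tcp_pos: [0.5934, -0.3523, 0.136]
orientation: [3.139, 0.1, 0.003]
ft_force: [-0.2, 0.2, -2.9]
gripper_width: 0.0309
grasp_force: 50.6
```

```bash
python3 snap.py w6; python3 - <<'E'
from m import *
im,c=load("w6"); s=read_state(); T=s["tcp_pos"]
print(proj("wrist",(.596,-.351,.062),c),proj("wrist",(T[0]+.028,T[1],T[2]-.06),c))
cv2.imwrite("pics/v6.png",cv2.resize(im[90:290,170:340],None,fx=3,fy=3,interpolation=cv2.INTER_CUBIC))
E
```

```text
10.4 [ 0.5934 -0.3523  0.136 ] [3.139e+00 1.000e-01 3.000e-03]
[255.27375418 197.15197185] [258.81643222 171.61026493]
```

View pics/v6.png

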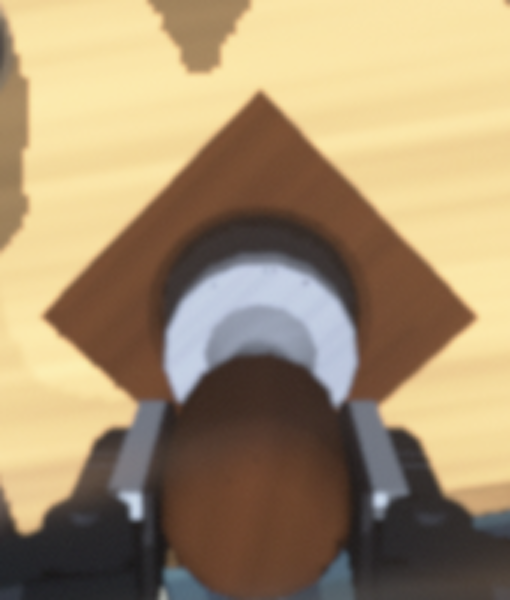

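```bash
python3 - <<'E'
from m import *
im,c=load("w6")
print("centre",cast("wrist",(256.7,195.6),.062,c),"rimfront",cast("wrist",(256.5,161.2),.062,c)-[.029,0,0],"foot",cast("wrist",(257,173),.076,c)-[.0245,0,0])
E
```

```text
centre [ 0.59745176 -0.35211582  0.062     ] rimfront [ 0.59776729 -0.35003584  0.062     ] foot [ 0.59559705 -0.35079242  0.076     ]
```

{"fn": "servo_tool", "kwargs": {
  "motion": [
    [[0.01,0,-0.03],0,-1],
    [[0,0,-0.03],0,-1],
    [[0,0,-0.03],0,-1],
    [[0,0,-0.03],0,-1],
    [[0,0,-0.03],0,-1],
    [[0,0,-0.025],0,-1],
    [[0,0,0],0,-1],
    [[0,0,0],0,-1],
    [[0,0,0],0,-1],
    [[0,0,0],0,-1]
  ]
}}

```text
t: 11.7
tcp_pos: [0.5946, -0.3519, 0.1105]
orientation: [3.14, 0.101, 0.001]
ft_force: [-2.6, 1.5, 6.6]
gripper_width: 0.0314
grasp_force: 51.1
```

{"fn": "servo_tool", "kwargs": {
  "motion": [
    [[0,0,0],0,0.3],
    [[0,0,0],0,0.3],
    [[0,0,0],0,0.3],
    [[0,0,0.1],0,0.3],
    [[0,0,0.15],0,1],
    [[0,0,0.2],0,1],
    [[-0.1,0.1,0.2],0,1],
    [[-0.2,0.2,0.1],0,1],
    [[-0.2,0.2,0],0,1],
    [[-0.1,0.2,0],0,1]
  ]
}}

```text
t: 12.95
tcp_pos: [0.5037, -0.2464, 0.2235]
orientation: [3.138, 0.099, 0.004]
ft_force: [-0.5, 0.5, -0.9]
gripper_width: 0.0852
grasp_force: 0.0
```

```bash
python3 snap.py w7; python3 - <<'E'
from m import *
im,c=load("w7"); M=masks(im)
P=proj("wrist",(.596,-.352,.12),c);print(P,proj("wrist",(.596,-.352,.062),c))
m=M["brown"];cs=cv2.findContours(m.astype(np.uint8),cv2.RETR_LIST,cv2.CHAIN_APPROX_NONE)[0]
for k in cs:
    if cv2.contourArea(k)>150: print(cv2.contourArea(k),cv2.boundingRect(k),[cast("wrist",k[:,0].mean(0),z,c).round(4)[:2] for z in(.062,.12,.136)])
E
```

```text
12.95 [ 0.5037 -0.2464  0.2235] [3.138 0.099 0.004]
[384.5800526  95.9593352] [359.49347593  99.14004115]
311.0 (0, 203, 16, 36) [array([0.4263, 0.0566]), array([ 4.547e-01, -2.000e-04]), array([ 0.4626, -0.0159])]
247.5 (0, 157, 14, 36) [array([0.4857, 0.0464]), array([ 0.5028, -0.0085]), array([ 0.5075, -0.0236])]
2760.0 (52, 103, 76, 74) [array([ 0.534 , -0.0557]), array([ 0.5419, -0.091 ]), array([ 0.544 , -0.1008])]
1794.0 (328, 71, 47, 57) [array([ 0.5957, -0.3446]), array([ 0.5918, -0.3247]), array([ 0.5907, -0.3192])]
6803.5 (300, 38, 112, 117) [array([ 0.5993, -0.3477]), array([ 0.5947, -0.3272]), array([ 0.5934, -0.3216])]
153.0 (0, 3, 11, 32) [array([0.6478, 0.0159]), array([ 0.6339, -0.0332]), array([ 0.6301, -0.0467])]
```

{"fn": "servo_tool", "kwargs": {
  "motion": [
    [[-0.05,0.2,0],0,1],
    [[-0.05,0.36,0],0,1],
    [[-0.05,0.36,0],0,1],
    [[-0.05,0.36,0],0,1],
    [[-0.05,0.36,0],0,1],
    [[-0.05,0.36,0],0,1],
    [[-0.05,0.36,0],0,1],
    [[-0.05,0.36,0],0,1],
    [[-0.05,0.36,0],0,1],
    [[-0.05,0.36,0],0,1]
  ]
}}

```text
t: 14.25
tcp_pos: [0.4299, 0.2715, 0.2232]
orientation: [-3.138, -0.101, -0.006]
ft_force: [0.4, 0.1, 0.7]
gripper_width: 0.0858
grasp_force: 0.0
```

{"fn": "servo_tool", "kwargs": {
  "motion": [
    [[0,0.27,0],0,1],
    [[0,0.1,0],0,1],
    [[0,0,0],0,1],
    [[0,0,0],0,1],
    [[0,0,0],0,1],
    [[0,0,0],0,1],
    [[0,0,0],0,1],
    [[0,0,0],0,1],
    [[0,0,0],0,1],
    [[0,0,0],0,1]
  ]
}}

```text
t: 15.5
tcp_pos: [0.4292, 0.3248, 0.2207]
orientation: [3.14, 0.101, -0.0]
ft_force: [-0.3, -0.5, -0.5]
gripper_width: 0.0857
grasp_force: 0.0
```

```bash
python3 snap.py w8; python3 - <<'E'
from m import *
im,c=load("w8"); g=cv2.GaussianBlur(cv2.cvtColor(im,cv2.COLOR_BGR2GRAY),(3,3),0)
p=proj("wrist",(.429,.3335,.112),c);print(p)
o=cv2.HoughCircles(g,cv2.HOUGH_GRADIENT,1,5,param1=100,param2=20,minRadius=15,maxRadius=45)
if o is not None:
    for u in o[0]:
        if abs(u[0]-p[0])<40 and abs(u[1]-p[1])<60: print(u,[(z,cast("wrist",u[:2],z,c)[:2].round(4),(u[2]*(c["view"][2]@np.r_[cast("wrist",u[:2],z,c),1])/-c["fx"]).round(4)) for z in(.048,.069,.112)])
E
```

```text
15.5 [0.4292 0.3248 0.2207] [ 3.14   0.101 -0.   ]
[247.60251385 188.30138866]
[246.5 185.5  26.7] [(0.048, array([0.414 , 0.3358]), np.float64(0.0326)), (0.069, array([0.4198, 0.3355]), np.float64(0.0304)), (0.112, array([0.4318, 0.3347]), np.float64(0.0259))]
[246.5 177.5  33. ] [(0.048, array([0.424 , 0.3364]), np.float64(0.0399)), (0.069, array([0.4292, 0.336 ]), np.float64(0.0372)), (0.112, array([0.4397, 0.3352]), np.float64(0.0318))]
[251.5 180.5  32.2] [(0.048, array([0.4207, 0.3301]), np.float64(0.0391)), (0.069, array([0.4261, 0.3302]), np.float64(0.0364)), (0.112, array([0.4371, 0.3302]), np.float64(0.0311))]
[251.5 186.5  26.6] [(0.048, array([0.4131, 0.3297]), np.float64(0.0325)), (0.069, array([0.419 , 0.3297]), np.float64(0.0303)), (0.112, array([0.4311, 0.3298]), np.float64(0.0259))]
[251.5 171.5  26.6] [(0.048, array([0.4318, 0.3308]), np.float64(0.032)), (0.069, array([0.4365, 0.3308]), np.float64(0.0298)), (0.112, array([0.4459, 0.3307]), np.float64(0.0254))]
[241.5 180.5  34.1] [(0.048, array([0.4199, 0.3422]), np.float64(0.0414)), (0.069, array([0.4253, 0.3415]),
[... 1746 characters left out ...]
ray([0.407 , 0.3465]), np.float64(0.0244)), (0.069, array([0.4133, 0.3454]), np.float64(0.0228)), (0.112, array([0.4261, 0.3432]), np.float64(0.0194))]
[236.5 176.5  21. ] [(0.048, array([0.4245, 0.3485]), np.float64(0.0254)), (0.069, array([0.4296, 0.3473]), np.float64(0.0237)), (0.112, array([0.4401, 0.3448]), np.float64(0.0202))]
[240.5 198.5  16. ] [(0.048, array([0.3969, 0.3423]), np.float64(0.0198)), (0.069, array([0.4039, 0.3415]), np.float64(0.0185)), (0.112, array([0.4181, 0.3399]), np.float64(0.0158))]
[257.5 169.5  15.6] [(0.048, array([0.4347, 0.3238]), np.float64(0.0187)), (0.069, array([0.4392, 0.3242]), np.float64(0.0175)), (0.112, array([0.4483, 0.3251]), np.float64(0.0149))]
```

{"fn": "servo_tool", "kwargs": {
  "motion": [
    [[0.007,0.06,-0.1],0,1],
    [[0,0,-0.2],0,1],
    [[0,0,-0.2],0,1],
    [[0,0,-0.2],0,1],
    [[0,0,-0.15],0,1],
    [[0,0,-0.1],0,1],
    [[0,0,0],0,1],
    [[0,0,0],0,-1],
    [[0,0,0],0,-1],
    [[0,0,0],0,-1]
  ],
  "force": 40
}}

```text
t: 16.8
tcp_pos: [0.4316, 0.3345, 0.0797]
orientation: [-3.138, -0.1, -0.005]
ft_force: [0.8, 0.9, 3.1]
gripper_width: 0.0567
grasp_force: 43.1
```

{"fn": "servo_tool", "kwargs": {
  "motion": [
    [[0,0,0],0,-1],
    [[0,0,0],0,-1],
    [[0,0,0.06],0,-1],
    [[0,0,0.1],0,-1],
    [[0,0,0.15],0,-1],
    [[0,0,0.2],0,-1],
    [[0,0,0.2],0,-1],
    [[0,0,0.1],0,-1],
    [[0,0,0],0,-1],
    [[0,0,0],0,-1]
  ]
}}

```text
t: 18.05
tcp_pos: [0.4293, 0.3331, 0.1985]
orientation: [3.139, 0.1, -0.003]
ft_force: [0.2, 0.5, -1.6]
gripper_width: 0.0572
grasp_force: 42.9
```

```bash
python3 snap.py w9; python3 -c "
from h import *
F=[read_state()['ft_force'] for _ in range(5)];print(np.mean(F,0))"
```

```text
18.05 [0.4293 0.3331 0.1985] [ 3.139e+00  1.000e-01 -3.000e-03]
[-0.12353022 -0.69337049 -0.89402806]
```

{"fn": "servo_tool", "kwargs": {
  "motion": [
    [[0.05,-0.2,0.05],0,-1],
    [[0.07,-0.35,0.05],0,-1],
    [[0.07,-0.36,0],0,-1],
    [[0.07,-0.36,0],0,-1],
    [[0.07,-0.36,0],0,-1],
    [[0.07,-0.36,0],0,-1],
    [[0.07,-0.36,0],0,-1],
    [[0.07,-0.36,0],0,-1],
    [[0.07,-0.36,0],0,-1],
    [[0.07,-0.36,0],0,-1]
  ]
}}

```text
t: 19.35
tcp_pos: [0.5316, -0.1822, 0.2131]
orientation: [-3.139, -0.1, 0.004]
ft_force: [1.2, 0.5, -2.1]
gripper_width: 0.057
grasp_force: 43.0
```

{"fn": "servo_tool", "kwargs": {
  "motion": [
    [[0.09,-0.15,0],0,-1],
    [[0,-0.06,0],0,-1],
    [[0,0,-0.1],0,-1],
    [[0,0,-0.2],0,-1],
    [[0,0,-0.2],0,-1],
    [[0,0,-0.15],0,-1],
    [[0,0,-0.05],0,-1],
    [[0,0,0],0,-1],
    [[0,0,0],0,-1],
    [[0,0,0],0,-1]
  ]
}}

```text
t: 20.6
tcp_pos: [0.5466, -0.2126, 0.111]
orientation: [3.139, 0.1, 0.003]
ft_force: [-0.5, 0.2, -1.4]
gripper_width: 0.0567
grasp_force: 43.1
```

```bash
python3 snap.py w10; python3 - <<'E'
from m import *
im,c=load("w10"); M=masks(im)
q=[proj("wrist",p,c).round() for p in((.5485,-.2115,.062),(.5485+.06,-.19,.062))];print(q)
print("well stand",quad("w10",M["brown"],(330,60,512,260),.062))
E
```

```text
20.6 [ 0.5466 -0.2126  0.111 ] [3.139e+00 1.000e-01 3.000e-03]
[array([255., 208.]), array([230., 125.])]
well stand (array([ 0.5934219 , -0.35260686], dtype=float32), [np.float32(0.09023278), np.float32(0.10968549)], [np.float32(-0.7237604), np.float32(0.8470358)])
```

View pics/w10.png

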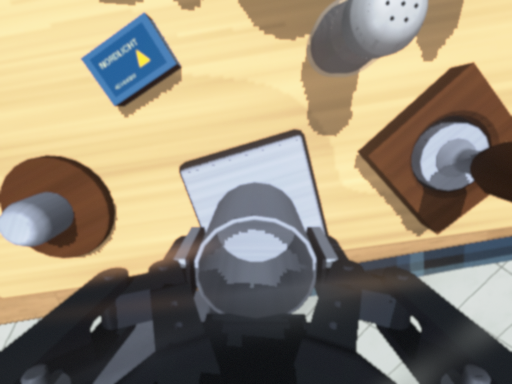

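w10 shows the tamper seated upright in the well (452,155), the cup above the scale with the platform's far corners near (187,172) and (300,137), and the peg base (57,207).

```bash
python3 - <<'E'
from m import *
im,c=load("w10")
a,b=[cast("wrist",u,.062,c) for u in((184,173),(300,137))]; print(a,b,np.linalg.norm(a-b),(a+b)/2-.044*np.array([np.cos(.352),np.sin(.352),0]))
print("cup",cast("wrist",(255,183.5),.083,c)-[.0295,0,0],"base",circ("w10",masks(im)["brown"],(0,150,120,262),.052))
E
```

```text
[ 0.57238619 -0.15767848  0.062     ] [ 0.60356028 -0.23931919  0.062     ] 0.0873901019484277 [ 0.54667109 -0.21366897  0.062     ]
cup [ 0.54384927 -0.20956515  0.083     ] base (array([ 0.53475983, -0.05519989]), np.float64(0.0379667523732178))
```

{"fn": "servo_tool", "kwargs": {
  "motion": [
    [[0.015,-0.015,-0.03],0,-1],
    [[0,0,-0.03],0,-1],
    [[0,0,-0.03],0,-1],
    [[0,0,-0.03],0,-1],
    [[0,0,-0.02],0,-1],
    [[0,0,-0.005],0,-1],
    [[0,0,0],0,-1],
    [[0,0,0],0,-1],
    [[0,0,0],0,-1],
    [[0,0,0],0,-1]
  ]
}}

```text
t: 21.9
tcp_pos: [0.5477, -0.2144, 0.0897]
orientation: [-3.139, -0.1, 0.002]
ft_force: [-3.9, 1.2, 8.9]
gripper_width: 0.057
grasp_force: 44.2
```

Contact at the expected height. Release and go back for the ring.

{"fn": "servo_tool", "kwargs": {
  "motion": [
    [[0,0,0.003],0,1],
    [[0,0,0],0,1],
    [[0,0,0],0,1],
    [[0,0,0],0,1],
    [[0,0,0.2],0,1],
    [[0,0,0.3],0,1],
    [[0,0,0.3],0,1],
    [[-0.05,0.2,0.1],0,1],
    [[-0.06,0.35,0],0,1],
    [[-0.06,0.35,0],0,1]
  ]
}}

```text
t: 23.15
tcp_pos: [0.5224, -0.0785, 0.2239]
orientation: [3.14, 0.098, 0.002]
ft_force: [0.2, -0.2, -0.6]
gripper_width: 0.085
grasp_force: 0.0
```

{"fn": "servo_tool", "kwargs": {
  "motion": [
    [[-0.07,0.36,0],0,1],
    [[-0.07,0.36,0],0,1],
    [[-0.07,0.36,0],0,1],
    [[-0.07,0.36,0],0,1],
    [[-0.07,0.36,0],0,1],
    [[-0.07,0.36,0],0,1],
    [[-0.07,0.36,0],0,1],
    [[-0.07,0.2,0],0,1],
    [[0,0,0],0,1],
    [[0,0,0],0,1]
  ]
}}

```text
t: 24.4
tcp_pos: [0.4385, 0.328, 0.2232]
orientation: [3.139, 0.101, -0.0]
ft_force: [-0.9, 0.1, 0.6]
gripper_width: 0.0856
grasp_force: 0.0
```

```bash
python3 snap.py w11; python3 - <<'E'
from m import *
im,c=load("w11"); g=cv2.GaussianBlur(cv2.cvtColor(im,cv2.COLOR_BGR2GRAY),(3,3),0)
p=proj("wrist",(.431,.3335,.069),c);print(p)
d=-(c["view"][2]@np.r_[.431,.3335,.069,1]); print("exp r",c["fx"]*.0345/d,c["fx"]*.0315/d)
k=g.copy()
o=cv2.HoughCircles(g,cv2.HOUGH_GRADIENT,1.5,3,param1=100,param2=25,minRadius=20,maxRadius=45)
for u in o[0]:
    if np.hypot(*(u[:2]-p))<14: print(u,cast("wrist",u[:2],.069,c)[:2].round(4))
E
```

```text
24.4 [0.4385 0.328  0.2232] [ 3.139  0.101 -0.   ]
[251.03579033 183.58457547]
exp r 30.125169675760656 27.505589703955383
[251.25 182.25  23.9 ] [0.4326 0.3333]
[251.25 176.25  25.55] [0.4396 0.3338]
[249.75 191.25  27.65] [0.4218 0.3344]
[248.25 170.25  37.55] [0.4464 0.3376]
[260.25 191.25  30.95] [0.4225 0.3223]
[243.75 188.25  22.7 ] [0.4249 0.3415]
[257.25 195.75  32.6 ] [0.4169 0.3254]
[240.75 191.25  30.95] [0.4211 0.3448]
[255.75 191.25  21.05] [0.4222 0.3275]
[245.25 191.25  20.9 ] [0.4214 0.3396]
[243.75 171.75  27.65] [0.4443 0.3425]
[252.75 171.75  20.9 ] [0.445  0.3324]
[255.75 174.75  21.05] [0.4417 0.3288]
[246.75 194.25  21.05] [0.4179 0.3377]
[251.25 195.75  21.05] [0.4164 0.3324]
[254.25 195.75  20.9 ] [0.4167 0.3289]
```

{"fn": "servo_tool", "kwargs": {
  "motion": [
    [[-0.05,0.037,-0.1],0,1],
    [[0,0,-0.25],0,1],
    [[0,0,-0.25],0,1],
    [[0,0,-0.2],0,1],
    [[0,0,-0.2],0,1],
    [[0,0,-0.1],0,1],
    [[0,0,-0.05],0,1],
    [[0,0,-0.015],0,1],
    [[0,0,0],0,1],
    [[0,0,0],0,1]
  ],
  "force": 30
}}

```text
t: 25.7
tcp_pos: [0.4318, 0.3345, 0.0497]
orientation: [-3.139, -0.1, -0.003]
ft_force: [-0.1, -0.7, -0.2]
gripper_width: 0.0853
grasp_force: 0.0
```

{"fn": "servo_tool", "kwargs": {
  "motion": [
    [[0,0,0],0,-1],
    [[0,0,0],0,-1],
    [[0,0,0],0,-1],
    [[0,0,0],0,-1],
    [[0,0,0],0,-1],
    [[0,0,0],0,-1],
    [[0,0,0],0,-1],
    [[0,0,0],0,-1],
    [[0,0,0],0,-1],
    [[0,0,0],0,-1]
  ]
}}

```text
t: 26.95
tcp_pos: [0.4316, 0.3343, 0.05]
orientation: [-3.14, -0.101, -0.002]
ft_force: [-1.2, -0.6, 5.8]
gripper_width: 0.0679
grasp_force: 32.6
```

{"fn": "servo_tool", "kwargs": {
  "motion": [
    [[0,0,0.03],0,-1],
    [[0,0,0.04],0,-1],
    [[0,0,0.06],0,-1],
    [[0,0,0.1],0,-1],
    [[0,0,0.15],0,-1],
    [[0,0,0.2],0,-1],
    [[0,0,0.2],0,-1],
    [[0,0,0.1],0,-1],
    [[0,0,0],0,-1],
    [[0,0,0],0,-1]
  ]
}}

```text
t: 28.2
tcp_pos: [0.4302, 0.3335, 0.1796]
orientation: [3.139, 0.1, -0.003]
ft_force: [-0.7, -0.3, -0.4]
gripper_width: 0.0682
grasp_force: 34.1
```

```bash
python3 snap.py w12; python3 - <<'E'
from m import *
F=[read_state()['ft_force'] for _ in range(5)];print(np.mean(F,0))
im,c=load("w12"); M=masks(im)
print("mat",quad("w12",M["dark"],*[(150,60,360,215),.008]))
h=~M["dark"]
for x in(.40,.385,.37,.355):
    u=proj("wrist",(x,.331,.034),c).round().astype(int); print(x,u)
E
```

```text
28.2 [0.4302 0.3335 0.1796] [ 3.139e+00  1.000e-01 -3.000e-03]
[-0.15682476 -0.41777282 -0.91175662]
mat (array([0.43875068, 0.33453256], dtype=float32), [np.float32(0.10660697), np.float32(0.085873485)], [np.float32(-1.5068889), np.float32(0.06390713)])
0.4 [257 205]
0.385 [256 217]
0.37 [255 229]
0.355 [254 241]
```

{"fn": "servo_tool", "kwargs": {
  "motion": [
    [[0.025,-0.2,0.04],0,-1],
    [[0.025,-0.34,0.04],0,-1],
    [[0.025,-0.34,0.04],0,-1],
    [[0.025,-0.34,0.04],0,-1],
    [[0.025,-0.34,0.04],0,-1],
    [[0.025,-0.34,0],0,-1],
    [[0.025,-0.34,0],0,-1],
    [[0.025,-0.32,0],0,-1],
    [[0,0,0],0,-1],
    [[0,0,0],0,-1]
  ]
}}

```text
t: 29.5
tcp_pos: [0.4602, -0.0496, 0.2096]
orientation: [-3.139, -0.099, 0.004]
ft_force: [-0.2, 0.4, -1.8]
gripper_width: 0.0685
grasp_force: 34.3
```

```bash
python3 snap.py w13; python3 - <<'E'
from m import *
im,c=load("w13"); M=masks(im); p=proj("wrist",(.532,-.051,.052),c).astype(int); print(p)
box=(p[0]-50,max(p[1]-50,0),p[0]+50,p[1]+50)
u=comp(M["brown"],box); print(u.min(0),u.max(0)); hull=cv2.convexHull(u)[:,0]
print("base hull",fitcircle(np.array([cast("wrist",q,.052,c) for q in hull])))
g=(im.max(2).astype(int)-im.min(2)<40)&(im.max(2)>100); u=comp(g,(p[0]-30,p[1]-40,p[0]+30,p[1]+35)); print("peg",cv2.minEnclosingCircle(u),cv2.boundingRect(u))
# ring front edge
col=im[100:260,256].astype(int); print([tuple(r) for r in col[p[1]+20-100:150:4]] )
E
```

```text
29.5 [ 0.4602 -0.0496  0.2096] [-3.139 -0.099  0.004]
[262 111]
[222.  69.] [300. 151.]
base hull (array([ 0.53176122, -0.0497059 ]), np.float64(0.04241644679943081))
peg ((261.6428527832031, 110.92857360839844), 18.082962036132812) (245, 93, 35, 37)
[(np.int64(42), np.int64(59), np.int64(85)), (np.int64(42), np.int64(59), np.int64(84)), (np.int64(45), np.int64(61), np.int64(91)), (np.int64(57), np.int64(83), np.int64(126)), (np.int64(59), np.int64(85), np.int64(128)), (np.int64(71), np.int64(100), np.int64(134)), (np.int64(157), np.int64(218), np.int64(244)), (np.int64(173), np.int64(232), np.int64(251)), (np.int64(168), np.int64(228), np.int64(249)), (np.int64(164), np.int64(224), np.int64(248)), (np.int64(163), np.int64(223), np.int64(247)), (np.int64(168), np.int64(227), np.int64(249)), (np.int64(170), np.int64(229), np.int64(250)), (np.int64(99), np.int64(135), np.int64(165)), (np.int64(121), np.int64(132), np.int64(148)), (np.int64(173), np.int64(163), np.int64(163)), (np.int64(176), np.int64(165), np.int64(165)), (np.int64(237), np.int64(234), np.int64(235)), (np.int64(246), np.int64(242), np.int64(240)), (np.int64(193), np.int64(181), np.int64(179)), (np.int64(111), np.int64(136), np.int64(161)), (np.int64(77), np.int64(73), np.int64(74)), (np.int64(78), np.int64(74), np.int64(74)), (np.int64(78), np.int64(74), np.int64(74)), (np.int64(82), np.int64(78), np.int64(77)), (np.int64(89), np.int64(84), np.int64(83)), (np.int64(124), np.int64(114), np.int64(109)), (np.int64(127), np.int64(116), np.int64(111)), (np.int64(95), np.int64(87), np.int64(84)), (np.int64(124), np.int64(112), np.int64(105))]
```

```bash
python3 - <<'E'
from m import *
im,c=load("w13")
print([int(v) for v in im[176:216,256].mean(1)])
for r in(196.5,): print("ring c",cast("wrist",(256,r),.2286,c)-[.0345,0,0])
print("collar lower front", cast("wrist",(256,184),.2076,c)-[.0345,0,0])
for z in(.07,.08,.088): print("peg",cast("wrist",(261.6,110.9),z,c))
g=(im.max(2).astype(int)-im.min(2)<40)&(im.max(2)>200); print("bright ring",[ (np.where(g[r,200:320])[0].min()+200,np.where(g[r,200:320])[0].max()+200) for r in (205,215,225) if g[r,200:320].any()])
E
```

```text
[214, 215, 216, 216, 213, 197, 169, 133, 114, 109, 115, 133, 161, 176, 170, 166, 166, 168, 168, 168, 168, 174, 200, 235, 249, 251, 250, 242, 220, 186, 174, 184, 205, 207, 175, 136, 105, 83, 76, 74]
ring c [ 0.45852511 -0.0468029   0.2286    ]
collar lower front [ 0.45904363 -0.04677055  0.2076    ]
peg [ 0.5328111  -0.04993355  0.07      ]
peg [ 0.53279903 -0.04973256  0.08      ]
peg [ 0.53278937 -0.04957176  0.088     ]
bright ring [(np.int64(225), np.int64(286)), (np.int64(210), np.int64(301)), (np.int64(201), np.int64(310))]
```

{"fn": "servo_tool", "kwargs": {
  "motion": [
    [[0.12,0,0],0,-1],
    [[0.2,-0.006,0],0,-1],
    [[0.16,0,-0.1],0,-1],
    [[0,0,-0.2],0,-1],
    [[0,0,-0.2],0,-1],
    [[0,0,-0.1],0,-1],
    [[0,0,0],0,-1],
    [[0,0,0],0,-1],
    [[0,0,0],0,-1],
    [[0,0,0],0,-1]
  ]
}}

```text
t: 30.8
tcp_pos: [0.5338, -0.051, 0.1218]
orientation: [3.14, 0.1, 0.003]
ft_force: [-0.3, -0.4, -0.9]
gripper_width: 0.068
grasp_force: 34.3
```

```bash
python3 snap.py w14; python3 - <<'E'
from m import *
im,c=load("w14"); M=masks(im); T=read_state()["tcp_pos"]; p=proj("wrist",(.532,-.051,.052),c).astype(int); print(p)
u=comp(M["brown"],(p[0]-65,p[1]-65,p[0]+65,p[1]+10)); a=u[(u[:,1]<p[1]-20)]
top=np.array([a[a[:,0]==x].min(0) for x in np.unique(a[:,0])]); P=np.array([cast("wrist",q,.052,c) for q in top])
f,r=fitcircle(P); print("base",f,r,len(top)); k=P[np.abs(np.hypot(*(P[:,:2]-f).T)-r)<.002]; print(fitcircle(k),len(k))
print([int(v) for v in im[p[1]-70:p[1]+40,256].mean(1)])
E
cp pics/w14.png pics/v14.png
```

```text
30.8 [ 0.5338 -0.051   0.1218] [3.14e+00 1.00e-01 3.00e-03]
[256 203]
base [ 0.53412111 -0.04985592] 0.0414571657600121 94
(array([ 0.53412111, -0.04985592]), np.float64(0.0414571657600121)) 94
[197, 195, 193, 192, 194, 197, 198, 200, 200, 199, 196, 193, 192, 191, 190, 187, 171, 131, 90, 74, 77, 79, 78, 79, 78, 78, 77, 78, 78, 77, 79, 77, 76, 77, 76, 77, 78, 77, 76, 77, 78, 78, 77, 76, 75, 75, 74, 74, 72, 71, 74, 80, 93, 106, 123, 144, 155, 150, 144, 147, 148, 149, 148, 148, 154, 177, 219, 238, 242, 240, 229, 199, 165, 152, 151, 146, 135, 120, 113, 111, 113, 113, 113, 113, 115, 128, 158, 186, 197, 198, 198, 198, 197, 197, 197, 197, 197, 196, 194, 188, 178, 164, 142, 113, 87, 79, 80, 85, 87, 87]
```

View pics/v14.png

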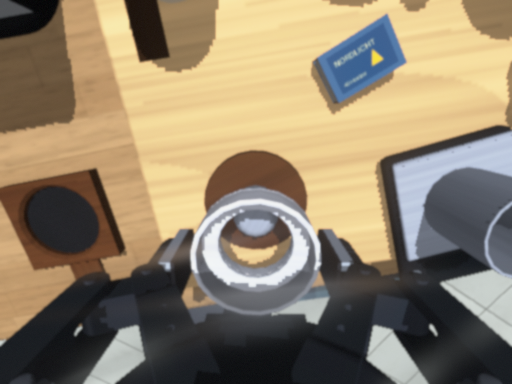

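v14 shows the peg through the ring (256,222), the base's outline (205–306, front at row 150), and the cup well placed on the platform to the right.

```bash
python3 - <<'E'
from m import *
im,c=load("w14")
print("base",cast("wrist",(255.5,150.3),.052,c)-[.044,0.0027,0],"collar",cast("wrist",(255.5,186.5),.1198,c)-[.0345,.002,0],"top",cast("wrist",(255.5,198.3),.1408,c)-[.0345,.002,0])
E
```

```text
base [ 0.53250232 -0.05004388  0.052     ] collar [ 0.53114892 -0.05003543  0.1198    ] top [ 0.53106794 -0.05003959  0.1408    ]
```

{"fn": "servo_tool", "kwargs": {
  "motion": [
    [[0.005,0,-0.05],0,-1],
    [[0,0,-0.05],0,-1],
    [[0,0,-0.05],0,-1],
    [[0,0,-0.05],0,-1],
    [[0,0,-0.05],0,-1],
    [[0,0,-0.05],0,-1],
    [[0,0,-0.05],0,-1],
    [[0,0,-0.03],0,-1],
    [[0,0,0],0,-1],
    [[0,0,0],0,-1]
  ]
}}

```text
t: 32.1
tcp_pos: [0.534, -0.0509, 0.0639]
orientation: [3.14, 0.1, 0.001]
ft_force: [-0.3, 0.6, -1.7]
gripper_width: 0.0685
grasp_force: 34.3
```

{"fn": "servo_tool", "kwargs": {
  "motion": [
    [[0,0,-0.01],0,-1],
    [[0,0,-0.01],0,-1],
    [[0,0,-0.005],0,-1],
    [[0,0,0],0,-1],
    [[0,0,0],0,-1],
    [[0,0,0],0,-1],
    [[0,0,0],0,-1],
    [[0,0,0],0,-1],
    [[0,0,0],0,-1],
    [[0,0,0],0,-1]
  ]
}}

```text
t: 33.35
tcp_pos: [0.534, -0.0509, 0.061]
orientation: [3.14, 0.1, 0.0]
ft_force: [-1.9, 1.6, 5.4]
gripper_width: 0.0679
grasp_force: 34.9
```

{"fn": "servo_tool", "kwargs": {
  "motion": [
    [[0,0,0.003],0,1],
    [[0,0,0],0,1],
    [[0,0,0],0,1],
    [[0,0,0],0,1],
    [[0,0,0.15],0,1],
    [[0,0,0.3],0,1],
    [[0,0,0.3],0,1],
    [[-0.05,0.1,0.18],0,1],
    [[-0.13,0.3,0],0,1],
    [[-0.13,0.32,0],0,1]
  ]
}}

```text
t: 34.6
tcp_pos: [0.4872, 0.0579, 0.2006]
orientation: [-3.14, -0.097, -0.003]
ft_force: [-0.8, -0.4, 0.1]
gripper_width: 0.0855
grasp_force: 0.0
```

{"fn": "servo_tool", "kwargs": {
  "motion": [
    [[-0.13,0.32,0],0,1],
    [[-0.13,0.32,0],0,1],
    [[-0.13,0.32,0],0,1],
    [[-0.13,0.32,0],0,1],
    [[-0.13,0.32,0],0,1],
    [[-0.13,0.32,0],0,1],
    [[-0.07,0.2,0],0,1],
    [[0,0,0],0,1],
    [[0,0,0],0,1],
    [[0,0,0],0,1]
  ]
}}

```text
t: 35.85
tcp_pos: [0.3601, 0.374, 0.1998]
orientation: [3.139, 0.098, -0.0]
ft_force: [-0.7, 0.4, 0.6]
gripper_width: 0.085
grasp_force: 0.0
```

```bash
python3 snap.py w15; python3 - <<'E'
from m import *
im,c=load("w15"); M=masks(im)
for x in(.395,.385,.375,.365,.355):
    u=proj("wrist",(x,.331,.034),c).round().astype(int); r=u[1]; row=im[r,u[0]-35:u[0]+35].mean(1); 
    i=np.where(row>70)[0]+u[0]-35; print(x,u,i.min() if len(i) else 0,i.max() if len(i) else 0,len(i),cast("wrist",(i.mean(),r),.034,c)[:2])
u=proj("wrist",(.431,.3335,.048),c).round().astype(int); print(u)
print("mat",quad("w15",M["dark"],(u[0]-110,u[1]-60,u[0]+110,u[1]+75),.008))
print("col",[int(v) for v in im[u[1]-80:u[1]+60:2,u[0]].mean(1)],"row",[int(v) for v in im[u[1],u[0]-60:u[0]+60:2].mean(1)])
print("seat",circ("w15",M["dark"],(380,40,512,180),.014))
E
```

```text
35.85 [0.3601 0.374  0.1998] [ 3.139  0.098 -0.   ]
0.395 [296 148] 287 304 18 [0.39490907 0.33119337]
0.385 [295 157] 287 301 15 [0.38447214 0.33184262]
0.375 [294 165] 286 301 16 [0.37508852 0.33146001]
0.365 [293 173] 286 300 15 [0.36554447 0.33107086]
0.355 [292 182] 283 300 18 [0.35454081 0.33173642]
[299 115]
mat (array([0.40908468, 0.3337654 ], dtype=float32), [np.float32(0.10595161), np.float32(0.14355548)], [np.float32(-1.5273744), np.float32(0.043422066)])
col [186, 186, 194, 192, 185, 189, 194, 196, 193, 183, 179, 182, 181, 181, 182, 186, 173, 94, 61, 61, 63, 64, 63, 111, 228, 229, 154, 61, 48, 56, 55, 55, 54, 54, 55, 54, 53, 52, 53, 53, 52, 52, 52, 51, 51, 51, 51, 51, 51, 52, 50, 51, 51, 74, 181, 232, 200, 132, 175, 190, 188, 185, 181, 179, 177, 170, 165, 160, 156, 151] row [186, 187, 187, 183, 116, 61, 61, 60, 60, 63, 147, 230, 234, 229, 220, 224, 138, 57, 54, 53, 53, 52, 53, 53, 53, 52, 52, 53, 53, 50, 52, 52, 53, 52, 51, 53, 52, 52, 53, 51, 52, 55, 79, 160, 228, 229, 233, 233, 193, 87, 162, 199, 201, 200, 200, 199, 198, 198, 199, 198]
seat (array([0.48498638, 0.14980201]), np.float64(0.035557674558359585))
```

```bash
python3 - <<'E'
from m import *
im,c=load("w15")
K=lambda *u:cast("wrist",u,.048,c)[:2].round(4)
print("x outer",K(299,80.5),K(299,148.5),"inner",K(299,88.5),K(299,141.5),"y inner",K(272,115),K(323.5,115))
m=(im.mean(2)<70); u=comp(m,(266,84,330,146)); print(fitcircle(np.array([cast("wrist",q,.048,c) for q in u])),len(u))
E
```

```text
x outer [0.4653 0.337 ] [0.3963 0.3295] inner [0.4576 0.3362] [0.4038 0.3303] y inner [0.4297 0.3618] [0.4331 0.3075]
(array([0.43087648, 0.33510396]), np.float64(0.02603940012492352)) 143
```

{"fn": "servo_tool", "kwargs": {
  "motion": [
    [[0.066,-0.283,0],-0.006,1],
    [[0,0,-0.2],0,1],
    [[0,0,-0.3],0,1],
    [[0,0,-0.3],0,1],
    [[0,0,-0.25],0,1],
    [[0,0,-0.13],0,1],
    [[0,0,-0.05],0,1],
    [[0,0,0],0,1],
    [[0,0,0],0,1],
    [[0,0,0],0,1]
  ],
  "force": 90
}}

```text
t: 37.15
tcp_pos: [0.3705, 0.3333, 0.0165]
orientation: [-3.139, -0.071, -0.003]
ft_force: [-0.5, 0.1, 0.7]
gripper_width: 0.0853
grasp_force: 0.0
```

{"fn": "servo_tool", "kwargs": {
  "motion": [
    [[0,0,0],0,-0.3],
    [[0,0,0],0,-0.6],
    [[0,0,0],0,-1],
    [[0,0,0],0,-1],
    [[0,0,0],0,-1],
    [[0,0,0],0,-1],
    [[0,0,0],0,-1],
    [[0,0,0],0,-1],
    [[0,0,0],0,-1],
    [[0,0,0],0,-1]
  ]
}}

```text
t: 38.4
tcp_pos: [0.3695, 0.3324, 0.0157]
orientation: [3.14, 0.071, -0.001]
ft_force: [-1.5, -1.9, 5.4]
gripper_width: 0.0132
grasp_force: 87.8
```

{"fn": "servo_tool", "kwargs": {
  "motion": [
    [[0,0,0.02],0,-1],
    [[0,0,0.03],0,-1],
    [[0,0,0.04],0,-1],
    [[0,0,0.06],0,-1],
    [[0,0,0.08],0,-1],
    [[0,0,0.1],0,-1],
    [[0,0,0.1],0,-1],
    [[0,0,0.06],0,-1],
    [[0,0,0.03],0,-1],
    [[0,0,0],0,-1]
  ]
}}

```text
t: 39.65
tcp_pos: [0.3697, 0.3327, 0.0937]
orientation: [-3.141, -0.071, -0.001]
ft_force: [0.8, -0.3, -5.5]
gripper_width: 0.0132
grasp_force: 87.8
```

```bash
python3 snap.py w16; python3 - <<'E'
from m import *
S=[read_state() for _ in range(5)]; print(np.mean([s['ft_force'] for s in S],0),np.mean([s['torque'] for s in S],0)); T=S[0]["tcp_pos"]
im,c=load("w16"); z=T[2]-.0157+.048
p=proj("wrist",(T[0]+.06,T[1]+.0027,z),c); print(p)
p=p.astype(int)
m=(im.mean(2)<70); u=comp(m,(p[0]-45,p[1]-45,p[0]+45,p[1]+45)); print(u.min(0),u.max(0))
P=np.array([cast("wrist",q,z,c) for q in u]);f,r=fitcircle(P);print(f,r,f-T[:2])
M=masks(im);print("cradle",quad("w16",M["brown"],(370,20,512,260),.014),comp(M["brown"],(370,20,512,260)).max(0))
print(circ("w16",M["dark"],(380,20,512,170),.014))
E
```

```text
39.65 [0.3697 0.3327 0.0937] [-3.141e+00 -7.100e-02 -1.000e-03]
[ 0.559788    0.37141257 -5.34551702] [0.03050026 0.07737891 0.00564821]
[258.47058478 143.17910829]
[213.  98.] [302. 187.]
[0.4288917 0.3357055] 0.02063644112187452 [0.05943826 0.00320211]
cradle (array([0.4426719, 0.1630263], dtype=float32), [np.float32(0.05960857), np.float32(0.15973917)], [np.float32(-1.2656343), np.float32(0.3051619)]) [511. 206.]
(array([0.4800951 , 0.16024412]), np.float64(0.028335262485291966))
```

{"fn": "servo_tool", "kwargs": {
  "motion": [
    [[0.01,-0.04,0],0.004,-1],
    [[0.02,-0.08,0],0.006,-1],
    [[0.03,-0.1,0],0.008,-1],
    [[0.03,-0.12,0],0.01,-1],
    [[0.04,-0.12,0],0.01,-1],
    [[0.03,-0.12,0],0.01,-1],
    [[0.03,-0.1,0],0.008,-1],
    [[0.02,-0.06,0],0.006,-1],
    [[0.01,-0.03,0],0.003,-1],
    [[0,0,0],0,-1]
  ]
}}

```text
t: 40.95
tcp_pos: [0.4025, 0.2168, 0.0932]
orientation: [3.117, 0.389, -0.001]
ft_force: [-0.7, -0.5, -5.2]
gripper_width: 0.0131
grasp_force: 88.0
```

```bash
python3 snap.py w17; cat > cr.py <<'E'
import sys
from m import *
n=sys.argv[1]; im,c=load(n); M=masks(im); T=read_state()["tcp_pos"]
p=proj("wrist",(.484,.146,.014),c).astype(int); s=proj("wrist",(.39,.122,.036),c).astype(int); print("seat px",p,"saddle px",s)
h=(M["dark"]); b=(p[0]-75,max(p[1]-75,0),min(p[0]+75,512),p[1]+75)
u=comp(h,b); print("dark",u.min(0),u.max(0)); print("seat",fitcircle(np.array([cast("wrist",q,.014,c) for q in u])), fitcircle(np.array([cast("wrist",q,.006,c) for q in u])))
br=M["brown"]|M["dark"]; e=np.array([cast("wrist",q,.014,c)[:2] for q in comp(br,(p[0]-95,max(p[1]-95,0),min(p[0]+95,512),p[1]+95))],np.float32)
f=np.array([.484,.146]); R=np.array([[np.cos(.25),np.sin(.25)],[-np.sin(.25),np.cos(.25)]]); L=(e-f)@R.T
for nm,k in(("front",(L[:,0]>.035)&(abs(L[:,1])<.03)),("right",(L[:,1]<-.035)&(abs(L[:,0])<.03)),("left",(L[:,1]>.035)&(abs(L[:,0])<.03))):
    if k.sum()>5:
        v=cv2.fitLine(e[k],cv2.DIST_HUBER,0,1e-5,1e-5).ravel(); print(nm,k.sum(),L[k].mean(0).round(4),"yaw",np.arctan2(v[1],v[0])+(0 if nm!="front" else -np.pi/2*np.sign(v[1])))
E
python3 cr.py w17
```

```text
40.95 [0.4025 0.2168 0.0932] [ 3.117e+00  3.890e-01 -1.000e-03]
seat px [366 125] saddle px [363 247]
dark [331.  75.] [411. 167.]
seat (array([0.48806102, 0.143789  ]), np.float64(0.03197896048442572)) (array([0.48862421, 0.14047087]), np.float64(0.033138066029590546))
front 79 [ 0.046  -0.0002] yaw 0.2484529
right 77 [ 0.0007 -0.0466] yaw 0.25432226
```

```bash
cat > fit.py <<'E'
import sys
from m import *
from scipy.optimize import least_squares
n=sys.argv[1]; im,c=load(n); M=masks(im); T=read_state()["tcp_pos"]
br=M["brown"]; f0=np.array([.484,.146])
# radial scan outward: dark -> brown transition of the seat rim
g=cv2.GaussianBlur(im,(3,3),0).astype(int); red=g[...,2]-g[...,0]
def scan(cen,z,img,thr,rr,angs):
    P=[]
    for a in angs:
        for r in rr:
            q=np.r_[cen+r*np.array([np.cos(a),np.sin(a)]),z]; u=proj("wrist",q,c).round().astype(int)
            if not(0<=u[0]<512 and 0<=u[1]<384): break
            if img[u[1],u[0]]>thr: P.append(q[:2]); break
    return np.array(P)
def fixr(P,r0,x0):
    k=np.ones(len(P),bool)
    s=least_squares(lambda x:np.hypot(*(P-x).T)-r0,x0,loss="soft_l1",f_scale=.001).x; return s,np.hypot(*(P-s).T).mean(),np.hypot(*(P-s).T).std()
A=np.radians(np.arange(-130,60,5))
P=scan(f0,.014,red,25,np.arange(.02,.05,.0005),A); print("seat",len(P),fixr(P,.038,f0),fitcircle(P))
z=T[2]-.0157+.048; h0=T[:2]+.0605*np.array([np.cos(.248),np.sin(.248)])
P=scan(h0,z,g.mean(2),100,np.arange(.01,.04,.0005),np.radians(np.arange(0,360,8))); print("head",len(P),fitcircle(P),"h0",h0)
E
python3 fit.py w17
```

```text
seat 38 (array([0.48308229, 0.15005303]), np.float64(0.03764203178136096), np.float64(0.0007779599483603011)) (array([0.48484597, 0.14864099]), np.float64(0.03622062864988231))
head 45 (array([0.46277549, 0.23290208]), np.float64(0.027133989367046377)) h0 [0.46120559 0.2319899 ]
```

{"fn": "servo_tool", "kwargs": {
  "motion": [
    [[0.01,-0.04,0],0,-1],
    [[0.02,-0.08,0],0,-1],
    [[0.03,-0.12,0],0,-1],
    [[0.03,-0.12,0],0,-1],
    [[0.03,-0.12,0],0,-1],
    [[0.02,-0.08,-0.04],0,-1],
    [[0,0,-0.08],0,-1],
    [[0,0,-0.06],0,-1],
    [[0,0,-0.02],0,-1],
    [[0,0,0],0,-1]
  ]
}}

```text
t: 42.25
tcp_pos: [0.4232, 0.1335, 0.0629]
orientation: [-3.117, -0.392, 0.002]
ft_force: [1.2, -0.7, -5.7]
gripper_width: 0.0132
grasp_force: 88.1
```

```bash
python3 snap.py w18; python3 fit.py w18 | grep head; python3 - <<'E'
from m import *
im,c=load("w18"); g=cv2.GaussianBlur(im,(3,3),0).astype(int); T=read_state()["tcp_pos"]
a=.25; X=np.array([np.cos(a),np.sin(a)]);Y=np.array([-X[1],X[0]]); f=np.array([.484,.1485])
# scan inwards from the pale worktop: brightness drop marks the block's top edge
def edge(d,side,z=.014):
    o=[]
    for s in np.arange(-.03,.0301,.004):
        for r in np.arange(.07,.03,-.0004):
            u=proj("wrist",np.r_[f+d*r+side*s,z],c).round().astype(int)
            if not(0<=u[0]<512 and 0<=u[1]<384): break
            if g[u[1],u[0],1]<95: o.append((s,r)); break
    o=np.array(o); k=np.polyfit(o[:,0],o[:,1],1) if len(o)>3 else None
    return len(o),k,np.median(o[:,1]) if len(o) else None
for n,d,s in(("front",X,Y),("right",-Y,X),("left",Y,X)): print(n,edge(d,s))
E
```

```text
42.25 [0.4232 0.1335 0.0629] [-3.117e+00 -3.920e-01  2.000e-03]
head 45 (array([0.48352105, 0.14956314]), np.float64(0.027240890788586124)) h0 [0.48224714 0.14841819]
front (16, array([-0.02955882,  0.039225  ]), np.float64(0.0380000000000002))
right (16, array([0.05573529, 0.044425  ]), np.float64(0.04480000000000016))
left (15, array([-0.12571429,  0.0443619 ]), np.float64(0.045600000000000154))
```

```bash
python3 - <<'E'
from m import *
a=.25; X=np.array([np.cos(a),np.sin(a)]);Y=np.array([-X[1],X[0]]); f=np.array([.484,.1485])
for n in("w17","w18"):
  im,c=load(n)
  for nm,d,s in(("front",X,Y),("right",-Y,X),("left",Y,X)):
    for k in(-.02,0,.02):
      o=[]
      for r in np.arange(.032,.066,.002):
        u=proj("wrist",np.r_[f+d*r+s*k,.014],c).round().astype(int)
        o.append(tuple(int(v) for v in im[u[1],u[0]][[1,2]]) if 0<=u[0]<512 and 0<=u[1]<384 else None)
      print(n,nm,k,*o)
E
```

```text
w17 front -0.02 (51, 73) (61, 92) (64, 96) (79, 121) (85, 131) (89, 136) (87, 134) (130, 176) (197, 234) (199, 235) (196, 234) (193, 232) (198, 234) (195, 232) (216, 243) (216, 243) (201, 235)
w17 front 0 (56, 60) (56, 61) (49, 59) (55, 77) (65, 95) (86, 131) (89, 134) (138, 183) (198, 234) (198, 234) (196, 232) (202, 236) (200, 235) (194, 231) (213, 242) (209, 240) (204, 237)
w17 front 0.02 (63, 85) (73, 109) (83, 126) (83, 126) (84, 126) (88, 131) (90, 137) (141, 185) (198, 234) (200, 236) (200, 236) (205, 239) (200, 235) (195, 232) (208, 239) (197, 233) (201, 235)
w17 right -0.02 (66, 100) (74, 112) (76, 116) (82, 125) (85, 130) (84, 130) (84, 131) (85, 130) (85, 131) (152, 196) (205, 238) (207, 238) (207, 238) (211, 240) (214, 241) (215, 242) (215, 242)
w17 right 0 (54, 58) (54, 59) (50, 67) (54, 79) (73, 110) (74, 113) (87, 135) (88, 137) (90, 138) (150, 195) (212, 241) (213, 241) (213, 242) (212, 242) (212, 241) (212, 242) (213, 242)
w17 right 0.02 (54, 78) (68, 101) (72, 108) (77, 118) (89, 137) (90, 137) (89, 136) (89, 138) (91, 138) (169, 215) (212, 241) (213, 242) (214, 242
[... 1568 characters left out ...]
) (201, 190) (221, 211) (223, 214) (222, 213) (140, 157) (139, 181) (198, 233) (199, 232) (199, 232) (198, 233) (198, 233) (199, 232) (197, 231)
w18 left -0.02 (44, 59) (43, 60) (46, 61) (45, 61) (48, 63) (47, 63) (49, 63) (92, 93) (102, 99) (162, 154) (219, 208) (224, 216) (226, 217) (225, 217) (226, 219) (227, 219) (224, 217)
w18 left 0 (45, 61) (46, 62) (48, 64) (46, 62) (47, 63) (49, 64) (49, 64) (76, 80) (85, 83) (175, 166) (219, 207) (220, 210) (220, 209) (226, 218) (229, 221) (228, 220) (225, 217)
w18 left 0.02 (47, 63) (39, 49) (42, 51) (72, 71) (81, 80) (182, 172) (221, 211) (224, 215) (224, 215) (196, 211) (192, 228) (194, 229) (193, 229) (192, 228) (191, 228) (190, 227) (193, 229)
```

{"fn": "servo_tool", "kwargs": {
  "motion": [
    [[0,-0.015,-0.02],0,-1],
    [[0,0,-0.04],0,-1],
    [[0,0,-0.05],0,-1],
    [[0,0,-0.05],0,-1],
    [[0,0,-0.04],0,-1],
    [[0,0,-0.03],0,-1],
    [[0,0,-0.03],0,-1],
    [[0,0,-0.015],0,-1],
    [[0,0,0],0,-1],
    [[0,0,0],0,-1]
  ]
}}

```text
t: 43.55
tcp_pos: [0.4239, 0.131, 0.0223]
orientation: [-3.117, -0.39, -0.001]
ft_force: [-0.2, -0.6, -4.0]
gripper_width: 0.0135
grasp_force: 88.1
```

{"fn": "servo_tool", "kwargs": {
  "motion": [
    [[0,0,-0.01],0,-1],
    [[0,0,-0.01],0,-1],
    [[0,0,-0.01],0,-1],
    [[0,0,-0.01],0,-1],
    [[0,0,-0.01],0,-1],
    [[0,0,-0.006],0,-1],
    [[0,0,0],0,-1],
    [[0,0,0],0,-1],
    [[0,0,0],0,-1],
    [[0,0,0],0,-1]
  ]
}}

```text
t: 44.8
tcp_pos: [0.4236, 0.1309, 0.0138]
orientation: [-3.117, -0.391, 0.0]
ft_force: [-0.2, -0.4, -4.4]
gripper_width: 0.0132
grasp_force: 88.3
```

{"fn": "servo_tool", "kwargs": {
  "motion": [
    [[0,0,-0.006],0,-1],
    [[0,0,-0.004],0,-1],
    [[0,0,0],0,-1],
    [[0,0,0],0,-1],
    [[0,0,0],0,-1],
    [[0,0,0],0,-1],
    [[0,0,0],0,-1],
    [[0,0,0],0,-1],
    [[0,0,0],0,-1],
    [[0,0,0],0,-1]
  ]
}}

```text
t: 46.05
tcp_pos: [0.4236, 0.1309, 0.0136]
orientation: [3.117, 0.391, -0.002]
ft_force: [-5.3, -1.4, 9.9]
gripper_width: 0.0131
grasp_force: 89.8
```

{"fn": "servo_tool", "kwargs": {
  "motion": [
    [[0,0,0.003],0,-0.3],
    [[0,0,0],0,0.2],
    [[0,0,0],0,0.6],
    [[0,0,0],0,0.6],
    [[0,0,0],0,0.6],
    [[0,0,0.1],0,0.6],
    [[0,0,0.2],0,0.6],
    [[0,0,0.3],0,0.6],
    [[0,0,0.3],0,0.6],
    [[-0.1,0,0.1],0,0.6]
  ]
}}

```text
t: 47.3
tcp_pos: [0.412, 0.1316, 0.1674]
orientation: [-3.117, -0.39, -0.014]
ft_force: [-0.2, -0.6, 0.5]
gripper_width: 0.0683
grasp_force: 0.0
```

{"fn": "servo_tool", "kwargs": {
  "motion": [
    [[-0.1,0,0.1],0,1],
    [[-0.1,0,0.1],0,1],
    [[-0.1,0,0.1],0,1],
    [[-0.1,0,0.1],0,1],
    [[0,0,0],0,1],
    [[0,0,0],0,1],
    [[0,0,0],0,1],
    [[0,0,0],0,1],
    [[0,0,0],0,1],
    [[0,0,0],0,1]
  ]
}}

```text
t: 48.55
tcp_pos: [0.3487, 0.1309, 0.2225]
orientation: [3.117, 0.39, -0.001]
ft_force: [0.2, -0.2, -0.9]
gripper_width: 0.0856
grasp_force: 0.0
```

```bash
python3 snap.py w19; python3 snap.py t19 top; python3 - <<'E'
from m import *
im,c=load("w19"); g=cv2.GaussianBlur(im,(3,3),0).astype(int)
# portafilter rim (z .046): coffee circle, then handle mid line at z .032
def scan(cen,z,img,thr,rr):
    P=[]
    for a in np.radians(np.arange(0,360,8)):
        for r in rr:
            q=np.r_[cen+r*np.array([np.cos(a),np.sin(a)]),z]; u=proj("wrist",q,c).round().astype(int)
            if 0<=u[0]<512 and 0<=u[1]<384 and img[u[1],u[0]]>thr: P.append(q[:2]); break
    return np.array(P)
P=scan(np.array([.484,.147]),.046,g.mean(2),100,np.arange(.01,.04,.0005)); print("rim inner",len(P),fitcircle(P),np.hypot(*(P-fitcircle(P)[0]).T).std())
M=masks(im); 
a=.25;X=np.array([np.cos(a),np.sin(a)]);Y=np.array([-X[1],X[0]]);f=np.array([.4845,.1475])
for d in(.05,.06,.07,.115,.13,.15,.17):
    o=[]
    for s in np.arange(-.03,.03,.001):
        u=proj("wrist",np.r_[f-X*d+Y*s,.032],c).round().astype(int)
        if 0<=u[0]<512 and 0<=u[1]<384: o.append(int(im[u[1],u[0]].mean()))
    print(d,o)
E
```

```text
48.55 [0.3487 0.1309 0.2225] [ 3.117e+00  3.900e-01 -1.000e-03]
48.6 [0.3487 0.1309 0.2226] [ 3.117e+00  3.900e-01 -1.000e-03]
rim inner 45 (array([0.48241365, 0.14703207]), np.float64(0.027669088754196325)) 0.00032153851367278514
0.05 [111, 111, 111, 111, 110, 110, 111, 111, 111, 111, 111, 110, 108, 99, 99, 83, 71, 68, 66, 65, 71, 71, 104, 146, 178, 197, 211, 211, 222, 227, 227, 223, 218, 212, 212, 199, 176, 143, 103, 72, 61, 61, 59, 61, 67, 83, 99, 99, 106, 109, 109, 109, 109, 109, 109, 109, 108, 107, 106, 106]
0.06 [181, 181, 181, 181, 181, 181, 181, 181, 180, 180, 180, 180, 176, 162, 128, 101, 101, 94, 95, 93, 94, 114, 114, 147, 175, 194, 209, 220, 220, 227, 228, 224, 220, 213, 202, 202, 179, 146, 105, 73, 63, 63, 71, 84, 95, 121, 156, 156, 175, 178, 178, 178, 178, 178, 178, 177, 177, 178, 178, 177]
0.07 [179, 178, 178, 178, 178, 178, 178, 178, 179, 179, 178, 178, 177, 164, 133, 104, 95, 95, 94, 92, 97, 114, 146, 146, 172, 192, 207, 218, 226, 226, 227, 224, 220, 215, 204, 204, 183, 150, 107, 76, 70, 70, 82, 91, 106, 135, 164, 164, 176, 177, 178, 177, 178, 178, 178, 178, 178, 179,
[... 367 characters left out ...]
, 153, 151, 145, 123, 123, 88, 59, 50, 51, 51, 54, 54, 56, 56, 56, 58, 58, 59, 60, 60, 62, 61, 59, 55, 55, 52, 54, 71, 101, 101, 119, 127, 136, 136, 148, 153, 149, 143, 143, 138, 138, 138, 135, 135, 132, 134]
0.15 [58, 60, 60, 61, 62, 63, 64, 64, 66, 67, 69, 69, 71, 71, 72, 71, 71, 68, 57, 49, 49, 47, 49, 50, 51, 51, 53, 55, 55, 55, 57, 57, 59, 60, 60, 59, 58, 54, 54, 50, 48, 51, 61, 61, 71, 74, 75, 75, 75, 75, 75, 75, 75, 75, 75, 75, 75, 75, 76, 75]
0.17 [68, 67, 66, 65, 66, 66, 66, 66, 66, 66, 66, 66, 65, 65, 66, 63, 56, 56, 47, 44, 45, 46, 46, 48, 49, 52, 52, 52, 53, 54, 54, 56, 58, 59, 61, 61, 60, 59, 53, 53, 49, 46, 48, 48, 55, 64, 67, 67, 68, 68, 67, 68, 68, 69, 68, 69, 69, 68, 69, 69]
```

```bash
python3 - <<'E'
from m import *
im=cv2.imread("pics/t19.png"); g=(im.max(2).astype(int)-im.min(2)<45)&(im.max(2)>95)
for n,p,z in(("ring",(.529,-.05,.08),.08),("cup rim",(.545,-.213,.122),.122)):
    u=proj("top",p).astype(int); k=comp(g,(u[0]-14,u[1]-14,u[0]+15,u[1]+15)); P=np.array([cast("top",q,z) for q in k]); print(n,u,cv2.boundingRect(k),fitcircle(P))
u=proj("top",(.592,-.351,.14)).astype(int); b=masks(im)["brown"]; k=comp(b,(u[0]-6,u[1]-7,u[0]+7,u[1]+7)); print("knob",u,cv2.boundingRect(k),cast("top",k.mean(0),.135))
print(camera_info("top")["fx"]*.069/1.3)
E
```

```text
ring [311 177] (302, 169, 21, 19) (array([ 0.52746176, -0.05091491]), np.float64(0.03504437356053867))
cup rim [358 164] (344, 150, 29, 29) (array([ 0.54104859, -0.21043496]), np.float64(0.0460744639171471))
knob [396 146] (390, 142, 13, 11) [ 0.58799642 -0.34858473  0.135     ]
24.012996918104275
```

Ring (radius 35 mm, round the peg) and knob are where they belong. The cup's outline merges with the steel platform there, but it was seen upright on the scale earlier.

```bash
python3 -c "
from cell import *
print(close_job())"
```

```text
the job is handed in; nothing more can be done
None
```

The job is handed in after about 49 s: tamper in its well, dosing cup on the scale, dosing ring over its peg and portafilter in the cradle; the contact heights and last images agreed with this, though no verdict was returned.

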